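# Free the boxed-in saloon on the model railway

## Robot

A 6-joint arm with a two-finger parallel gripper is mounted at the origin on the work surface. World frame = base frame: x ahead of the robot, y to its left, z up, the work surface at z = 0. Lengths are in m, angles in rad, forces in N, time in s.
With the tool pointing down it reaches from about 0.225 to 0.725 m from the base axis. Payload 3.1 kg.
Tool frame: the origin (TCP) lies on the centre line of the jaws, within the pads' length; the fingertips stand 8 mm ahead of it and the grasp point (between the pads) lies 11 mm behind it (tcp_to_tips is the distance from the TCP to the fingertips, in m); z points along the fingers, y is the line along which they close (so a half turn about z gives the same grasp; the last joint's range is limited). The gripper opens to 85 mm and grips with 20 to 120 N. Pads are 22 mm wide; open, the fingers measure 114 mm over their backs; the gripper's body (76 mm by 85 mm) begins 54 mm behind the grasp point. The pads swing forward as they close: fully open they stand 13 mm farther back than shut.
Start: joints at [-0.128, 0.048, 0.099, 1.622, 0, 1.443], TCP at [0.525, -0, 0.212] pointing down, gripper open.
Joint ranges: [-2.91, 2.91], [-0.99, 1.94], [-1.21, 1.42], [-2.12, 2.29], [-1.49, 1.47], [-3.14, 3.14]. Speed limits (rad/s): [2.79, 2.79, 3.14, 3.14, 3.14, 3.14].

## Interface

Orientations are given as a rotation vector (axis times angle).
In Python, from rig import get_obs, read_camera, camera_info, sign_off, tcp_to_tips gives the robot as it stands.
- The arm moves only by the shell command python3 -m creep 'ROWS'. ROWS is a JSON list of rows, 1 to 5 of them, each written [[dx, dy, dz], [rx, ry, rz], opening]: dx, dy, dz in m, then a rotation vector rx, ry, rz in rad, then the finger opening in m; each row is the pose to reach, as a shift and turn from the pose commanded when the command began, along the tool's axes at that moment; what a row does not reach only later rows make up. A row lasts 1/12 s, in which the tool goes at most 0.0417 m and 0.125 rad, less where a joint would pass 70% of its speed; a pose out of reach is approached as far as the arm can. The fingers move at their own pace and stop on an object; the grip force is fixed at half the most. Time passes only in rows, so rows that do not move let the fingers close. It prints the time, the measured TCP pose, the force, the opening and the grip force at its end. Input that does not fit is refused with a message, and nothing moves.
- get_obs(): the state, without advancing time (a new reading comes with each control period).
- read_camera(name): name is "scene" or "side" or "wrist"; returns the picture (480x640x3 uint8, red, green, blue); there is no depth.
- camera_info(name): a dict with "fx", "fy", "cx", "cy" (pixels), "xyz" and "attitude" of the camera in the world. Camera axes: x right, y down, z forward; pixel columns grow to the right and rows downward; lengths in m; the calibration is good to about 2 mm. A picture is of the moment at which its call begins: read the wrist's pose just before it. camera_info takes no time and is no camera call; for the wrist camera it gives the pose at the moment of the call.
- sign_off(): hands the job in; it is judged then, once.
The state is a dict: "time": time; "q": joint angles; "qd": joint speeds; "joint_torque": joint torques, N m; "tool_pos": TCP position; "ee_rot": TCP orientation; "wrist_force": force on the tool from outside, world axes, zero at the start; "moment": the same for the moment, N m; "width": finger opening in m; "finger_force": force on a finger pad.
Only numpy, scipy, OpenCV 4.12 (cv2) and the standard library are available. Lean on these libraries where they do the work, as an engineer would, in place of code of your own. Each camera call takes 0.05 s, during which the arm holds its last target. There are 200 camera calls.

## Task

In the model bus and lorry yard, the low saloon car is boxed in between the tall bus and the tall lorry. First move the bus and the lorry out of the way, both onto the plain concrete overflow park; then fetch the saloon and park it straight in the empty painted bay on the station forecourt, and after that put the bus and the lorry back exactly where each one stood in the yard. Set everything down upright and do not disturb the hatchback or the brick kiosk.

Things in the scene. Friction and masses are not known exactly. Their poses are not given: they have to be found in the camera images.
- lorry: Model box lorry, 147 mm long, 50 wide, 86 high: cream cab (46 wide, 64 high) at the nose, then a tall ribbed aluminium box with upright sides (50 wide, from 16 to 86 mm above the underside, x = -25 to +75 mm). 0.18 to 0.36 kg, centre of mass about x = +10 mm. Wheels do not turn. Origin: centre of underside; x along its length (nose to -x), z up. Stands in one outer bay of the yard.
- bus: Model bus: one long cream body with dark windows and a brown band, 150 mm long, 50 wide, 74 high, upright sides from 6 to 74 mm above the underside. 0.18 to 0.36 kg. Wheels do not turn. Origin: centre of underside; x along its length (nose to -x), z up. Stands in the other outer bay of the yard.
- saloon: Low pale-grey model saloon car, 92 mm long, 38 wide, 27 high; its 38 mm wide sides reach from 4 to 18 mm above the underside, the cabin above is 32 wide. 0.13 kg. Wheels do not turn. Origin: centre of underside; x along its length (nose to -x), z up. Stands in the middle bay of the yard, with 12 mm to the bus and the lorry on either side.
- yard: Dark asphalt vehicle yard, 260 (x) by 210 mm (y), with three painted bays side by side, each 165 by 56 mm, lengthwise along x; bay centres at x = -35 mm, y = -56, 0 and +56 mm. Fixed slab, 3 mm thick; origin: centre of its underside (top face at z = 3 mm).
- overflow: Plain pale concrete overflow park, 210 by 210 mm, empty, with two thin grey lines along x; room for bus and lorry side by side. Fixed slab, 3 mm thick; origin: centre of its underside (top face at z = 3 mm).
- taxi_bay (a point): Centre, on the pavement surface, of the empty white-painted bay on the station forecourt (fixed grey slab): 100 mm long (x), 50 wide (y). A wooden station shelter, 63 mm high, crosses the forecourt's far end from 103 mm away in +x; the hatchback is in the other painted bay, 90 mm away in +y.
- hatchback: White model hatchback car, loose, 74 mm long, 38 wide, 34 high, in the other bay of the forecourt. Not to be disturbed. Origin: centre of its underside; x along its length.
- kiosk: Small brick kiosk with a flat grey roof, 44 by 58 mm, 44 mm high, loose, at the far (+x) end of the yard. Not to be disturbed. Origin: centre of its underside.
Mind the look-alikes: they are no part of the job. What is shaped like the saloon but purple is not meant.

How it is judged:
By the outcome, as a careful person would: the job done as asked, in the order asked, and still so for the second after the job is handed in, with the robot touching nothing.
It also fails if it takes over 128 s, if anything falls off the work surface, if the arm or the gripper's body presses on something with over 40 N, if the wrist force passes 120 N, or if a joint passes its speed limit or range.

## Working session

There is one attempt and no reset: what is moved stays moved. The work goes in short steps, Python scripts to look and compute and a shell command to move; the robot and the scene stay as the last step left them, time stands still between calls to the robot, and variables do not carry over. Pictures are saved under pics/ and viewed, at most 16 in all, crops included, and the job is handed in when it is done.

```bash
ls; mkdir -p pics; python3 - <<'E'
from rig import *
import cv2
o=get_obs();print(o)
for n in("scene","side"):
    im=read_camera(n);cv2.imwrite(f"pics/{n}0.png",im[:,:,::-1]);print(n,camera_info(n))
print(camera_info("wrist"),tcp_to_tips)
E
```

```text
pics
{'time': 0.0, 'q': array([-1.27791404e-01,  4.87377372e-02,  9.75544939e-02,  1.62198054e+00,
        3.25922785e-05,  1.44298631e+00]), 'qd': array([0.00236659, 0.00108087, 0.00045393, 0.00040965, 0.0013914 ,
       0.00042918]), 'joint_torque': array([ 2.96208136e-04, -3.38780022e+01,  3.20016932e+01,  2.03766406e-02,
       -2.11149008e-04,  6.20949692e-06]), 'tool_pos': array([5.24338980e-01, 8.78233922e-05, 2.11102242e-01]), 'ee_rot': array([-2.22008126, -2.22012249,  0.00223112]), 'wrist_force': array([ 0.12394828, -0.04567284, -0.74455241]), 'moment': array([-0.03381495,  0.02015573, -0.03667333]), 'finger_force': 0.0, 'width': 0.08535542946458888}
scene {'fx': 508.93641007260175, 'fy': 508.93641007260175, 'cx': 314.6404564843745, 'cy': 233.72134782586323, 'xyz': array([1.00432604, 0.48530914, 0.9234847 ]), 'attitude': array([-1.16234308, -2.49446886,  0.82690241])}
side {'fx': 493.6974308095754, 'fy': 493.6974308095754, 'cx': 321.91409416252657, 'cy': 252.80533038849532, 'xyz': array([ 0.46310771, -0.61011307,  0.83647819]), 'attitude': array([-2.43982657,  0.04517078, -0.03306522])}
{'fx': 392.3716630206035, 'fy': 392.3716630206035, 'cx': 311.37253774018683, 'cy': 248.6969556657858, 'xyz': array([0.52410448, 0.07566858, 0.37233739]), 'attitude': array([ 2.84125962e+00,  1.82393985e-03, -1.83913595e-03])} 0.008
```

View pics/scene0.png

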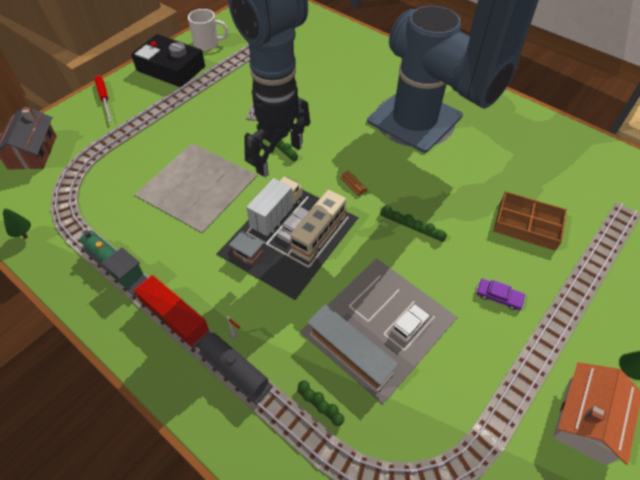

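View pics/side0.png

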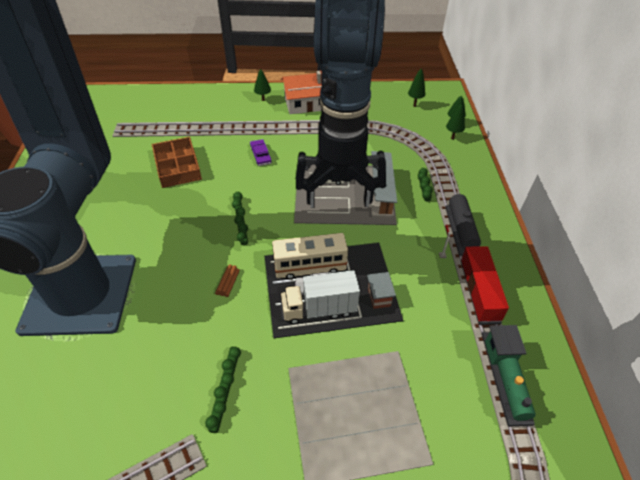

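Scene: bus about (318,225), lorry (270,205), saloon between them at (292,232), kiosk (247,247), overflow (197,187), empty bay (375,297), hatchback (410,320) and a purple look-alike (500,293). In the side view: bus (310,255), lorry (325,297), overflow (358,415).

```bash
cat > h.py <<'E'
import numpy as np,cv2
from scipy.spatial.transform import Rotation as R
from rig import *
def cast(ci,uv,z):
    uv=np.atleast_2d(np.asarray(uv,float))
    d=np.c_[(uv[:,0]-ci["cx"])/ci["fx"],(uv[:,1]-ci["cy"])/ci["fy"],np.ones(len(uv))]
    d=R.from_rotvec(ci["attitude"]).apply(d)
    return ci["xyz"]+d*((z-ci["xyz"][2])/d[:,2])[:,None]
def proj(ci,p):
    c=R.from_rotvec(ci["attitude"]).inv().apply(np.atleast_2d(p)-ci["xyz"])
    return np.c_[c[:,0]/c[:,2]*ci["fx"]+ci["cx"],c[:,1]/c[:,2]*ci["fy"]+ci["cy"]]
E
python3 - <<'E'
from h import *
ci=camera_info("wrist");im=read_camera("wrist");cv2.imwrite("pics/w0.png",im[:,:,::-1])
s=camera_info("scene");d=camera_info("side")
print("scene overflow,bay,",cast(s,[[197,187],[375,297],[410,325],[295,240]],0.003).round(3))
print("side overflow, forecourt, yard",cast(d,[[358,415],[345,205],[334,290]],0.003).round(3))
E
```

```text
scene overflow,bay, [[ 0.553 -0.264  0.003]
 [ 0.522  0.245  0.003]
 [ 0.529  0.336  0.003]
 [ 0.519  0.023  0.003]]
side overflow, forecourt, yard [[ 0.549 -0.276  0.003]
 [ 0.564  0.242  0.003]
 [ 0.523 -0.009  0.003]]
```

View pics/w0.png

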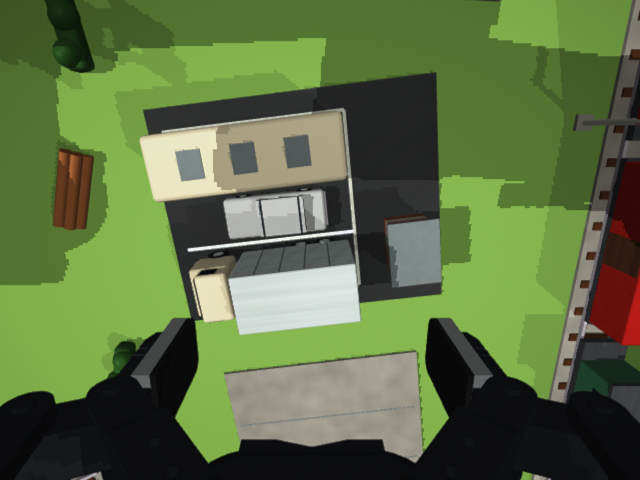

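The wrist view shows the bus roof (245,155), the saloon (275,213) between bus and lorry, the lorry roof (297,298) and its cream cab (212,290), the kiosk (413,252), and the overflow's edge at the bottom. Saloon candidates are the pale-grey car in the middle bay, the white hatchback in scene (410,320) and the purple car in scene (500,293). I choose the pale-grey one. Next I measure and take a close crop.

```bash
python3 - <<'E'
from h import *
ci=camera_info("wrist");im=cv2.imread("pics/w0.png");hsv=cv2.cvtColor(im,cv2.COLOR_BGR2HSV)
for n,p in dict(bus=(165,160),bus2=(325,140),cab=(212,285),lroof=(300,310),lside=(300,258),sal=(240,215),sal2=(280,215),kio=(410,260),yard=(400,130),yards=(390,280),ovf=(300,390)).items(): print(n,hsv[p[1],p[0]])
vis=cv2.resize(im[60:350,120:460],None,fx=2.2,fy=2.2,interpolation=cv2.INTER_CUBIC);cv2.imwrite("pics/c1.png",vis[:600,:760])
E
```

```text
bus [ 27  39 234]
bus2 [ 24  58 172]
cab [ 26  45 233]
lroof [ 78  12 215]
lside [78 14 90]
sal [ 45   6 180]
sal2 [ 48   6 201]
kio [ 82  20 138]
yard [60  8 34]
yards [75 25 41]
ovf [ 19  27 159]
```

View pics/c1.png

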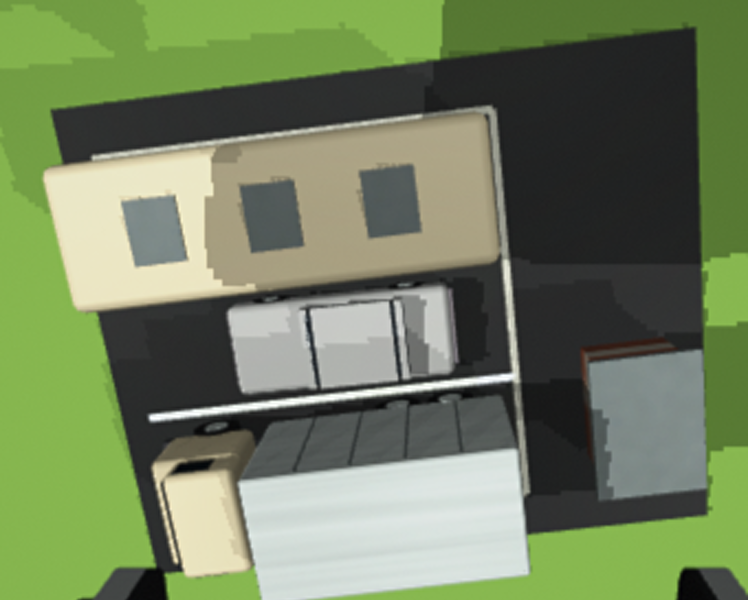

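The crop confirms the pale-grey saloon in the middle bay, with the bus above it, the lorry below and the kiosk at the lower right.

```bash
python3 - <<'E'
from h import *
ci=camera_info("wrist");im=cv2.imread("pics/w0.png");hsv=cv2.cvtColor(im,cv2.COLOR_BGR2HSV)
def quad(lo,hi,box,z,name):
    m=np.zeros(im.shape[:2],np.uint8);x0,y0,x1,y1=box
    m[y0:y1,x0:x1]=cv2.inRange(hsv,lo,hi)[y0:y1,x0:x1]
    m=cv2.morphologyEx(m,cv2.MORPH_OPEN,np.ones((3,3)))
    c=max(cv2.findContours(m,cv2.RETR_EXTERNAL,cv2.CHAIN_APPROX_NONE)[0],key=cv2.contourArea)
    P=cast(ci,c[:,0],z)[:,:2]
    (c0,wh,_)=r=cv2.minAreaRect((P*1000).astype(np.float32))
    b=cv2.boxPoints(r);e=[b[1]-b[0],b[2]-b[1]];e=max(e,key=np.linalg.norm)
    a=np.degrees(np.arctan2(e[1],e[0]));a=(a+90)%180-90
    print(name,np.round(c0,1),np.round(sorted(wh),1),"yaw",round(a,2))
quad((18,25,120),(35,90,255),(130,100,360,205),.077,"bus")
quad((60,3,190),(110,40,255),(222,255,365,345),.089,"lorrybox")
quad((18,25,120),(35,90,255),(185,250,240,330),.067,"cab")
quad((20,0,120),(90,14,255),(220,188,335,240),.021,"saloon")
quad((60,8,100),(100,40,180),(380,215,445,295),.047,"kiosk")
for p in ([145,110],[436,73],[441,293],[190,320],[189,249],[353,232],[345,110],[359,283]): print(p,(cast(ci,p,.003)[0,:2]*1000).round(1))
for n,c in(("scene",[[192,145],[255,182],[205,230],[136,194]]),("side",[[289,367],[400,353],[431,464],[300,480]])):
  print(n,(cast(camera_info(n),c,.003)[:,:2]*1000).round(0).tolist())
E
```

```text
bus [474.5  54.5] [ 49.2 147.9] yaw 7.03
lorrybox [511.  -54.5] [48.5 98.2] yaw 7.33
cab [439.4 -59.8] [29.7 49.5] yaw -82.88
saloon [490.5  -1. ] [37.8 90.4] yaw 5.98
kiosk [613.7 -29.7] [44.1 58. ] yaw -82.98
[145, 110] [375.8  90.1]
[436, 73] [631.5 120.6]
[441, 293] [656.2 -85.9]
[190, 320] [ 397.1 -117. ]
[189, 249] [403.1 -39.3]
[353, 232] [564.3 -21.7]
[345, 110] [553.6  90.3]
[359, 283] [572.1 -75.1]
scene [[463.0, -383.0], [451.0, -168.0], [630.0, -152.0], [662.0, -359.0]]
side [[430.0, -181.0], [640.0, -159.0], [661.0, -362.0], [448.0, -378.0]]
```

All sizes check out and everything in the yard has yaw near 7°. I turn the tool −1.69 rad so the jaws close across the vehicles.

```bash
python3 -m creep '[[[0, 0, 0], [0, 0, -0.6], 0.07], [[0, 0, 0], [0, 0, -0.6], 0.07], [[0, 0, 0], [0, 0, -0.6], 0.07], [[0, 0, 0], [0, 0, -0.6], 0.07], [[0, 0, 0], [0, 0, -0.6], 0.07]]'
python3 -m creep '[[[0, 0, 0], [0, 0, -0.6], 0.07], [[0, 0, 0], [0, 0, -0.6], 0.07], [[0, 0, 0], [0, 0, -0.6], 0.07], [[0, 0, 0], [0, 0, -0.6], 0.07], [[0, 0, 0], [0, 0, -0.6], 0.07]]'
python3 -m creep '[[[0, 0, 0], [0, 0, -0.5], 0.07], [[0, 0, 0], [0, 0, -0.5], 0.07], [[0, 0, 0], [0, 0, -0.5], 0.07], [[0, 0, 0], [0, 0, -0.5], 0.07], [[0, 0, 0], [0, 0, -0.5], 0.07]]'
cat >> h.py <<'E'
def go(x,y,z,yaw=None):
    "tool-frame shift to world mm target from measured pose; yaw of tool y (deg)"
    o=get_obs();r=R.from_rotvec(o["ee_rot"]);M=r.as_matrix()
    cur=np.degrees(np.arctan2(M[1,1],M[0,1]))
    print("t",round(o["time"],2),"pos",(o["tool_pos"]*1000).round(1),"yaw_y",round(cur,2),"zaxis",M[:,2].round(4),"q",o["q"].round(2),"w",round(o["width"],4))
    print("shift",(M.T@(np.array([x,y,z])-o["tool_pos"]*1000)).round(1),"rz",None if yaw is None else round(np.radians(cur-yaw),4))
E
python3 -c "from h import *;go(496.1,-56.4,130,97.2)"
```

```text
time: 0.57
tool_pos: [0.5247, 0.0, 0.2118]
ee_rot: [-1.457, -2.782, 0.001]
wrist_force: [0.1, -0.1, 0.2]
width: 0.0701
finger_force: 0.0
time: 0.98
tool_pos: [0.5247, 0.0, 0.2118]
ee_rot: [-0.57, -3.088, 0.0]
wrist_force: [0.7, 0.3, 0.1]
width: 0.0702
finger_force: 0.0
time: 1.4
tool_pos: [0.5247, 0.0, 0.2118]
ee_rot: [0.206, -3.134, -0.0]
wrist_force: [-0.2, -0.1, 0.7]
width: 0.0696
finger_force: 0.0
t 1.4 pos [524.7   0.  211.8] yaw_y 97.52 zaxis [-1.e-03  1.e-04 -1.e+00] q [-0.13  0.05  0.1   1.62 -0.   -0.26] w 0.0696
shift [ 35.7 -52.2  81.8] rz 0.0056
```

```bash
python3 -m creep '[[[0.0357, -0.0522, 0.06], [0, 0, 0.003], 0.07], [[0.0357, -0.0522, 0.06], [0, 0, 0.003], 0.07], [[0.0357, -0.0522, 0.06], [0, 0, 0.003], 0.07]]'
python3 -m creep '[[[0, 0, 0.04], [0, 0, 0], 0.07], [[0, 0, 0.08], [0, 0, 0], 0.07], [[0, 0, 0.104], [0, 0, 0], 0.07], [[0, 0, 0.104], [0, 0, 0], 0.07]]'
python3 -c "from h import *;go(496.1,-56.4,48,97.2);cv2.imwrite('pics/w1.png',read_camera('wrist')[:,:,::-1])"
```

```text
time: 1.65
tool_pos: [0.4885, -0.0577, 0.1434]
ee_rot: [0.187, -3.119, -0.004]
wrist_force: [-0.3, 1.3, -1.8]
width: 0.07
finger_force: 0.0
time: 1.98
tool_pos: [0.4907, -0.0549, 0.0417]
ee_rot: [0.193, -3.123, -0.006]
wrist_force: [-0.5, 0.1, 0.0]
width: 0.07
finger_force: 0.0
t 1.98 pos [490.7 -54.9  41.7] yaw_y 97.06 zaxis [-0.0124  0.0034 -0.9999] q [-0.25  0.01 -0.28  1.29  0.   -0.37] w 0.07
shift [-5.1 -2.1 -6.4] rz -0.0025
```

View pics/w1.png

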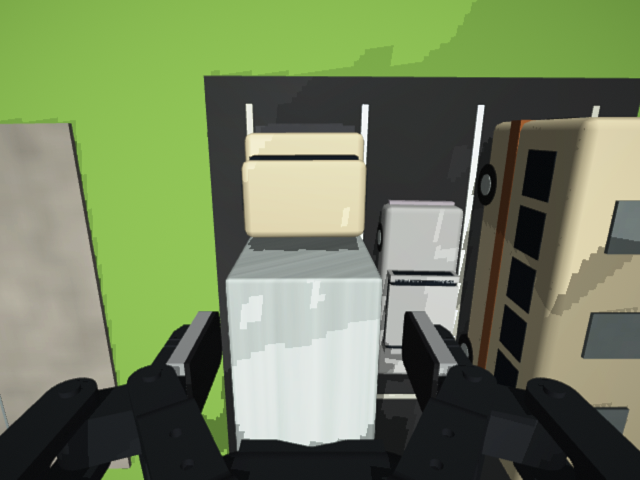

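The picture shows the jaws straddling the lorry box (fingers at 205 and 420, box 228–380), above the saloon. I let it settle, correct, then close.

```bash
python3 -m creep '[[[0, 0, 0], [0, 0, 0], 0.07], [[0, 0, 0], [0, 0, 0], 0.07], [[0, 0, 0], [0, 0, 0], 0.07], [[0, 0, 0], [0, 0, 0], 0.07]]'
python3 -c "from h import *;go(496.1,-56.4,48,97.2)"
```

```text
time: 2.37
tool_pos: [0.4984, -0.0568, 0.0509]
ee_rot: [-0.197, 3.131, -0.002]
wrist_force: [0.2, 0.6, -0.7]
width: 0.07
finger_force: 0.0
t 2.37 pos [498.4 -56.8  50.9] yaw_y 97.22 zaxis [ 0.0045 -0.0011 -1.    ] q [-0.25  0.01 -0.26  1.29  0.   -0.37] w 0.07
shift [2.2 0.7 2.9] rz 0.0003
```

```bash
python3 -m creep '[[[0, 0, 0], [0, 0, 0], 0.045], [[0, 0, 0], [0, 0, 0], 0.045], [[0, 0, 0], [0, 0, 0], 0.045], [[0, 0, 0], [0, 0, 0], 0.045], [[0, 0, 0], [0, 0, 0], 0.045]]'
python3 -c "from h import *;go(496.1,-56.4,48,97.2)"
```

```text
time: 2.78
tool_pos: [0.4976, -0.0568, 0.0498]
ee_rot: [-0.198, 3.133, -0.002]
wrist_force: [0.9, -0.5, 6.1]
width: 0.0491
finger_force: 64.9
t 2.78 pos [497.6 -56.8  49.8] yaw_y 97.22 zaxis [ 0.0029 -0.001  -1.    ] q [-0.25  0.01 -0.26  1.29 -0.   -0.37] w 0.0491
shift [1.4 0.6 1.8] rz 0.0004
```

```bash
python3 -m creep '[[[0, 0, -0.01], [0, 0, 0], 0.045], [[0, 0, -0.03], [0, 0, 0], 0.045], [[0, 0, -0.06], [0, 0, 0], 0.045], [[0, 0, -0.09], [0, 0, 0], 0.045], [[0, 0, -0.09], [0, 0, 0], 0.045]]'
python3 -m creep '[[[-0.01, -0.03, 0], [0, 0, 0], 0.045], [[-0.02, -0.07, 0], [0, 0, 0], 0.045], [[-0.02, -0.11, 0], [0, 0, 0], 0.045], [[-0.03, -0.14, 0], [0, 0, 0], 0.045], [[-0.03, -0.14, 0], [0, 0, 0], 0.045]]'
python3 -c "
from h import *
go(560,-316,150)
o=get_obs();ci=camera_info('wrist');cv2.imwrite('pics/w2.png',read_camera('wrist')[:,:,::-1]);np.save('w2.npy',ci,allow_pickle=True)
s=read_camera('scene');cv2.imwrite('pics/s2.png',s[:,:,::-1])"
```

```text
time: 3.2
tool_pos: [0.4993, -0.057, 0.1444]
ee_rot: [-0.198, 3.127, -0.004]
wrist_force: [2.3, -0.6, -0.8]
width: 0.0486
finger_force: 64.2
time: 3.62
tool_pos: [0.5444, -0.1971, 0.1355]
ee_rot: [0.189, -3.134, 0.004]
wrist_force: [0.1, 0.8, -2.7]
width: 0.0487
finger_force: 64.3
t 3.62 pos [ 544.4 -197.1  135.5] yaw_y 96.91 zaxis [-0.0015 -0.0024 -1.    ] q [-0.46  0.18  0.1   1.48 -0.   -0.58] w 0.0487
shift [  -1.2 -119.9  -14.3] rz None
```

View pics/w2.png

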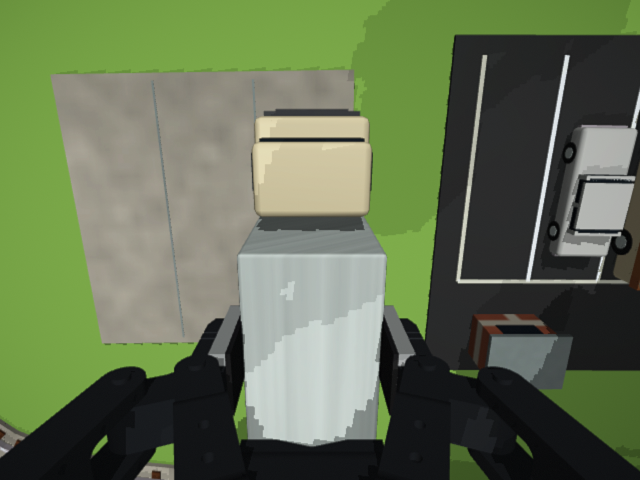

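Lorry held. The overflow corners are at (53,73), (354,69) and (104,344); its grey lines start at (153,82) and (253,82). The yard's lorry bay is empty on the right.

```bash
python3 -c "
from h import *
ci=np.load('w2.npy',allow_pickle=True).item()
P=cast(ci,[[53,73],[354,69],[104,344],[153,82],[183,336]],.003)[:,:2]*1000
print(P.round(1)); print('centre',(P[1]+P[2])/2, np.linalg.norm(P[1]-P[0]),np.linalg.norm(P[2]-P[0]))
e=P[2]-P[0];print(np.degrees(np.arctan2(e[1],e[0])))
"
```

```text
[[ 454.9 -387.7]
 [ 427.3 -182.1]
 [ 664.4 -359.7]
 [ 452.3 -319.1]
 [ 648.4 -293.4]]
centre [ 545.82899129 -270.90233786] 207.4818387832595 211.33748073437084
7.615075675164773
```

```bash
python3 -m creep '[[[-0.002, -0.04, 0], [0, 0, 0], 0.045], [[-0.003, -0.08, 0], [0, 0, 0], 0.045], [[-0.004, -0.105, 0], [0, 0, 0], 0.045], [[-0.005, -0.12, 0], [0, 0, 0], 0.045], [[-0.005, -0.12, 0], [0, 0, 0], 0.045]]'
python3 -m creep '[[[0, 0, 0], [0, 0, 0], 0.045], [[0, 0, 0], [0, 0, 0], 0.045], [[0, 0, 0], [0, 0, 0], 0.045], [[0, 0, 0], [0, 0, 0], 0.045]]'
python3 -c "from h import *;go(563.5,-317,50,97.3)"
```

```text
time: 4.13
tool_pos: [0.5632, -0.3118, 0.1368]
ee_rot: [0.195, -3.134, 0.0]
wrist_force: [-0.5, 1.1, -2.0]
width: 0.0489
finger_force: 64.6
time: 4.47
tool_pos: [0.5638, -0.3083, 0.1384]
ee_rot: [0.201, -3.135, -0.001]
wrist_force: [-1.0, 0.0, -2.5]
width: 0.0488
finger_force: 64.6
t 4.47 pos [ 563.8 -308.3  138.4] yaw_y 97.33 zaxis [-3.e-04  5.e-04 -1.e+00] q [-0.6   0.35  0.31  1.52  0.   -0.73] w 0.0488
shift [ 1.4 -8.7 88.4] rz 0.0006
```

```bash
python3 -m creep '[[[0.001, -0.005, 0.03], [0, 0, 0], 0.045], [[0.001, -0.009, 0.06], [0, 0, 0], 0.045], [[0.001, -0.009, 0.078], [0, 0, 0], 0.045], [[0.001, -0.009, 0.082], [0, 0, 0], 0.045], [[0.001, -0.009, 0.082], [0, 0, 0], 0.045]]'
python3 -m creep '[[[0, 0, 0], [0, 0, 0], 0.045], [[0, 0, 0], [0, 0, 0], 0.045], [[0, 0, 0], [0, 0, 0], 0.045]]'
python3 -c "from h import *;go(563.5,-317,50,97.3)"
```

```text
time: 4.88
tool_pos: [0.5623, -0.317, 0.054]
ee_rot: [0.199, -3.131, -0.005]
wrist_force: [-0.2, 0.3, -2.1]
width: 0.0487
finger_force: 64.5
time: 5.13
tool_pos: [0.5655, -0.3198, 0.0591]
ee_rot: [-0.198, 3.132, -0.005]
wrist_force: [-0.2, -0.0, -2.6]
width: 0.049
finger_force: 64.5
t 5.13 pos [ 565.5 -319.8   59.1] yaw_y 97.25 zaxis [ 0.0038 -0.0027 -1.    ] q [-0.62  0.38  0.19  1.37  0.   -0.74] w 0.049
shift [1.7 3.  9.1] rz -0.0009
```

```bash
python3 -m creep '[[[0, 0, 0.003], [0, 0, 0], 0.045], [[0, 0, 0.005], [0, 0, 0], 0.045], [[0, 0, 0.006], [0, 0, 0], 0.045], [[0, 0, 0.006], [0, 0, 0], 0.045], [[0, 0, 0.006], [0, 0, 0], 0.045]]'
python3 -m creep '[[[0, 0, 0.001], [0, 0, 0], 0.045], [[0, 0, 0.002], [0, 0, 0], 0.045], [[0, 0, 0.002], [0, 0, 0], 0.045], [[0, 0, 0.002], [0, 0, 0], 0.045]]'
python3 -c "from h import *;go(563.5,-317,50,97.3)"
```

```text
time: 5.55
tool_pos: [0.5638, -0.3189, 0.0502]
ee_rot: [0.198, -3.135, -0.0]
wrist_force: [-0.6, -0.3, -2.6]
width: 0.0488
finger_force: 64.7
time: 5.88
tool_pos: [0.5638, -0.319, 0.0499]
ee_rot: [-0.198, 3.135, -0.001]
wrist_force: [-3.3, 2.0, 5.8]
width: 0.0484
finger_force: 65.6
t 5.88 pos [ 563.8 -319.    49.9] yaw_y 97.23 zaxis [ 4.e-04 -5.e-04 -1.e+00] q [-0.62  0.39  0.17  1.35 -0.   -0.74] w 0.0484
shift [ 0.1  2.1 -0.1] rz -0.0013
```

```bash
python3 -m creep '[[[0, 0, 0], [0, 0, 0], 0.07], [[0, 0, 0], [0, 0, 0], 0.07], [[0, 0, 0], [0, 0, 0], 0.07], [[0, 0, 0], [0, 0, 0], 0.07], [[0, 0, 0], [0, 0, 0], 0.07]]'
python3 -m creep '[[[0, 0, -0.03], [0, 0, 0], 0.07], [[0, 0, -0.06], [0, 0, 0], 0.07], [[0, 0, -0.09], [0, 0, 0], 0.07], [[0, 0, -0.11], [0, 0, 0], 0.07], [[0, 0, -0.11], [0, 0, 0], 0.07]]'
python3 -m creep '[[[0.005, 0.04, 0], [0, 0, 0], 0.07], [[0.01, 0.08, 0], [0, 0, 0], 0.07], [[0.015, 0.12, 0], [0, 0, 0], 0.07], [[0.02, 0.16, 0], [0, 0, 0], 0.07], [[0.02, 0.19, 0], [0, 0, 0], 0.07]]'
python3 -m creep '[[[0.005, 0.04, 0], [0, 0, 0], 0.07], [[0.01, 0.08, 0], [0, 0, 0], 0.07], [[0.015, 0.12, 0], [0, 0, 0], 0.07], [[0.02, 0.16, 0], [0, 0, 0], 0.07], [[0.022, 0.18, 0], [0, 0, 0], 0.07]]'
python3 -m creep '[[[0, 0, 0], [0, 0, 0], 0.07], [[0, 0, 0], [0, 0, 0], 0.07], [[0, 0, 0], [0, 0, 0], 0.07], [[0, 0, 0], [0, 0, 0], 0.07]]'
python3 -c "
from h import *;go(474.5,54.5,48,97.03)
ci=camera_info('wrist');im=read_camera('wrist');cv2.imwrite('pics/w3.png',im[:,:,::-1]);np.save('w3.npy',ci,allow_pickle=True)"
```

```text
time: 6.3
tool_pos: [0.564, -0.319, 0.048]
ee_rot: [-0.198, 3.135, -0.0]
wrist_force: [0.3, -0.2, -0.2]
width: 0.0701
finger_force: 0.0
time: 6.72
tool_pos: [0.5667, -0.3209, 0.1652]
ee_rot: [-0.198, 3.127, -0.011]
wrist_force: [0.5, -0.5, 0.3]
width: 0.0696
finger_force: 0.0
time: 7.13
tool_pos: [0.5182, -0.1302, 0.1572]
ee_rot: [0.199, -3.133, -0.003]
wrist_force: [0.1, 0.4, 0.3]
width: 0.07
finger_force: 0.0
time: 7.55
tool_pos: [0.4736, 0.0465, 0.1574]
ee_rot: [0.203, -3.133, -0.003]
wrist_force: [-0.2, -0.2, 0.3]
width: 0.0698
finger_force: 0.0
time: 7.88
tool_pos: [0.4759, 0.0418, 0.1578]
ee_rot: [0.196, -3.135, 0.001]
wrist_force: [-0.3, -0.6, 0.2]
width: 0.0701
finger_force: 0.0
t 7.88 pos [475.9  41.8 157.8] yaw_y 97.14 zaxis [-5.e-04 -4.e-04 -1.e+00] q [-0.05 -0.08 -0.14  1.52 -0.   -0.18] w 0.0701
shift [ -0.3  12.9 109.8] rz 0.002
```

View pics/w3.png

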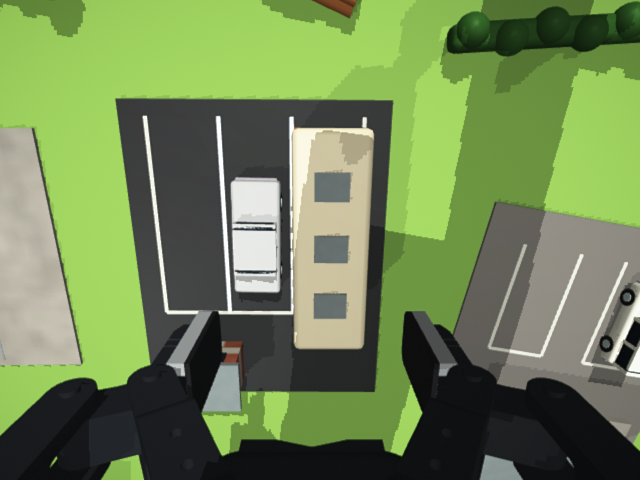

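Bus roof centred at (333,238), saloon at (256,235), yard's lorry bay empty. The empty forecourt bay is outlined at (525,245), (582,255), (541,355), (490,349), with the hatchback beyond it.

```bash
cat >> h.py <<'E'
def quad(im,ci,lo,hi,box,z,name):
    hsv=cv2.cvtColor(im,cv2.COLOR_BGR2HSV)
    m=np.zeros(im.shape[:2],np.uint8);x0,y0,x1,y1=box
    m[y0:y1,x0:x1]=cv2.inRange(hsv,lo,hi)[y0:y1,x0:x1]
    m=cv2.morphologyEx(m,cv2.MORPH_OPEN,np.ones((3,3)))
    c=max(cv2.findContours(m,cv2.RETR_EXTERNAL,cv2.CHAIN_APPROX_NONE)[0],key=cv2.contourArea)
    P=cast(ci,c[:,0],z)[:,:2]
    (c0,wh,_)=r=cv2.minAreaRect((P*1000).astype(np.float32))
    b=cv2.boxPoints(r);e=max([b[1]-b[0],b[2]-b[1]],key=np.linalg.norm)
    a=(np.degrees(np.arctan2(e[1],e[0]))+90)%180-90
    print(name,np.round(c0,1),np.round(sorted(wh),1),"yaw",round(a,2))
E
python3 -c "
from h import *
ci=np.load('w3.npy',allow_pickle=True).item();im=cv2.imread('pics/w3.png')
quad(im,ci,(15,25,110),(35,90,255),(288,120,378,356),.077,'bus')
quad(im,ci,(20,0,120),(110,14,255),(231,172,288,300),.021,'sal')
P=cast(ci,[[117,100],[392,102],[375,391]],.003)[:,:2]*1000;print('yard',P.round(1))
P=cast(ci,[[525,245],[582,255],[541,355],[490,349]],.003)[:,:2]*1000
print(P.round(1),P.mean(0));e=P[3]-P[0];f=P[2]-P[1];print(np.degrees(np.arctan2(e[1],e[0])),np.degrees(np.arctan2(f[1],f[0])),np.linalg.norm(e),np.linalg.norm(f),np.linalg.norm(P[0]-P[1]))
"
```

```text
bus [472.4  53.6] [ 49.  147.4] yaw 6.97
sal [489.1  -1. ] [37.3 91.1] yaw 5.81
yard [[ 399.3 -115.8]
 [ 374.7   90.4]
 [ 630.   122.2]]
[[471.6 222.1]
 [474.2 272.4]
 [572.3 266.7]
 [572.1 218.6]] [522.55418222 244.93785114]
-1.979177354869201 -3.3346296193356033 100.52713450782102 98.30996550934957 50.37596233108433
```

```bash
python3 -m creep '[[[0, 0.008, 0.03], [0, 0, 0.002], 0.07], [[0, 0.0125, 0.06], [0, 0, 0.002], 0.07], [[0, 0.0125, 0.09], [0, 0, 0.002], 0.07], [[0, 0.0125, 0.105], [0, 0, 0.002], 0.07], [[0, 0.0125, 0.108], [0, 0, 0.002], 0.07]]'
python3 -m creep '[[[0, 0, 0], [0, 0, 0], 0.07], [[0, 0, 0], [0, 0, 0], 0.07], [[0, 0, 0], [0, 0, 0], 0.07], [[0, 0, 0], [0, 0, 0], 0.07], [[0, 0, 0], [0, 0, 0], 0.07]]'
python3 -c "from h import *;go(473.5,54,48,97)"
python3 -m creep '[[[0, 0, 0], [0, 0, 0], 0.045], [[0, 0, 0], [0, 0, 0], 0.045], [[0, 0, 0], [0, 0, 0], 0.045], [[0, 0, 0], [0, 0, 0], 0.045], [[0, 0, 0], [0, 0, 0], 0.045]]'
python3 -c "from h import *;go(473.5,54,48,97)"
```

```text
time: 8.35
tool_pos: [0.4709, 0.0542, 0.0459]
ee_rot: [0.191, -3.128, -0.001]
wrist_force: [-0.5, -0.1, -0.5]
width: 0.07
finger_force: 0.0
time: 8.77
tool_pos: [0.4754, 0.0551, 0.0519]
ee_rot: [-0.195, 3.133, -0.0]
wrist_force: [0.5, 0.3, -0.1]
width: 0.07
finger_force: 0.0
t 8.77 pos [475.4  55.1  51.9] yaw_y 97.11 zaxis [ 3.e-03 -1.e-04 -1.e+00] q [-0.02 -0.05 -0.32  1.3  -0.   -0.15] w 0.07
shift [ 2.1 -0.8  3.9] rz 0.0019
time: 9.18
tool_pos: [0.475, 0.0549, 0.0516]
ee_rot: [-0.195, 3.133, -0.001]
wrist_force: [-1.5, -2.2, 5.7]
width: 0.0472
finger_force: 61.1
t 9.18 pos [475.   54.9  51.6] yaw_y 97.11 zaxis [ 2.1e-03 -8.0e-04 -1.0e+00] q [-0.02 -0.05 -0.32  1.3  -0.   -0.15] w 0.0472
shift [ 1.6 -0.7  3.6] rz 0.002
```

```bash
python3 -m creep '[[[0, 0, -0.01], [0, 0, 0], 0.045], [[0, 0, -0.03], [0, 0, 0], 0.045], [[0, 0, -0.06], [0, 0, 0], 0.045], [[0, 0, -0.08], [0, 0, 0], 0.045], [[0, 0, -0.08], [0, 0, 0], 0.045]]'
python3 -m creep '[[[-0.004, -0.03, 0], [0, 0, 0], 0.045], [[-0.007, -0.07, 0], [0, 0, 0], 0.045], [[-0.011, -0.11, 0], [0, 0, 0], 0.045], [[-0.015, -0.15, 0], [0, 0, 0], 0.045], [[-0.019, -0.185, 0], [0, 0, 0], 0.045]]'
python3 -m creep '[[[-0.003, -0.035, 0], [0, 0, 0], 0.045], [[-0.006, -0.065, 0], [0, 0, 0], 0.045], [[-0.009, -0.085, 0], [0, 0, 0], 0.045], [[-0.01, -0.098, 0], [0, 0, 0], 0.045], [[-0.01, -0.099, 0], [0, 0, 0], 0.045]]'
python3 -m creep '[[[0, 0, 0], [0, 0, 0], 0.045], [[0, 0, 0], [0, 0, 0], 0.045], [[0, 0, 0], [0, 0, 0], 0.045], [[0, 0, 0], [0, 0, 0], 0.045]]'
python3 -c "from h import *;go(540,-223,52,97.2)"
```

```text
time: 9.6
tool_pos: [0.4768, 0.0554, 0.1348]
ee_rot: [-0.195, 3.128, -0.0]
wrist_force: [1.1, 0.2, -3.1]
width: 0.0473
finger_force: 62.5
time: 10.02
tool_pos: [0.5148, -0.1277, 0.1278]
ee_rot: [0.194, -3.132, -0.002]
wrist_force: [-0.3, 0.7, -3.2]
width: 0.0476
finger_force: 62.7
time: 10.43
tool_pos: [0.5373, -0.2249, 0.1278]
ee_rot: [0.191, -3.133, -0.002]
wrist_force: [-0.0, 0.0, -3.3]
width: 0.0474
finger_force: 62.8
time: 10.77
tool_pos: [0.5379, -0.2216, 0.1303]
ee_rot: [0.198, -3.135, -0.001]
wrist_force: [0.9, 0.0, -2.8]
width: 0.0473
finger_force: 62.8
t 10.77 pos [ 537.9 -221.6  130.3] yaw_y 97.22 zaxis [-2.e-04  5.e-04 -1.e+00] q [-0.51  0.19  0.09  1.47  0.   -0.63] w 0.0473
shift [-1.9 -1.7 78.3] rz 0.0003
```

```bash
python3 -m creep '[[[-0.002, -0.002, 0.03], [0, 0, 0], 0.045], [[-0.002, -0.002, 0.055], [0, 0, 0], 0.045], [[-0.002, -0.002, 0.068], [0, 0, 0], 0.045], [[-0.002, -0.002, 0.072], [0, 0, 0], 0.045], [[-0.002, -0.002, 0.072], [0, 0, 0], 0.045]]'
python3 -m creep '[[[0, 0, 0], [0, 0, 0], 0.045], [[0, 0, 0], [0, 0, 0], 0.045], [[0, 0, 0], [0, 0, 0], 0.045], [[0, 0, 0], [0, 0, 0], 0.045], [[0, 0, 0], [0, 0, 0], 0.045]]'
python3 -m creep '[[[0, 0, 0.002], [0, 0, 0], 0.045], [[0, 0, 0.004], [0, 0, 0], 0.045], [[0, 0, 0.006], [0, 0, 0], 0.045], [[0, 0, 0.006], [0, 0, 0], 0.045], [[0, 0, 0.006], [0, 0, 0], 0.045]]'
python3 -c "from h import *;go(540,-223,52,97.2)"
```

```text
time: 11.18
tool_pos: [0.539, -0.2232, 0.0567]
ee_rot: [0.196, -3.132, -0.003]
wrist_force: [-0.8, 0.1, -3.6]
width: 0.047
finger_force: 62.8
time: 11.6
tool_pos: [0.541, -0.2252, 0.0595]
ee_rot: [-0.195, 3.134, -0.002]
wrist_force: [-0.1, 0.4, -2.6]
width: 0.0472
finger_force: 62.8
time: 12.02
tool_pos: [0.5401, -0.2246, 0.0519]
ee_rot: [0.195, -3.135, -0.001]
wrist_force: [0.2, -0.4, -3.4]
width: 0.0474
finger_force: 62.8
t 12.02 pos [ 540.1 -224.6   51.9] yaw_y 97.12 zaxis [-6.e-04  4.e-04 -1.e+00] q [-0.51  0.23 -0.02  1.32  0.   -0.63] w 0.0474
shift [-0.1  1.6 -0.1] rz -0.0015
```

```bash
python3 -m creep '[[[0, 0, 0.001], [0, 0, 0], 0.045], [[0, 0, 0.002], [0, 0, 0], 0.045], [[0, 0, 0.002], [0, 0, 0], 0.045], [[0, 0, 0.002], [0, 0, 0], 0.045]]'
python3 -c "from h import *;go(540,-223,52,97.2)"
```

```text
time: 12.35
tool_pos: [0.5402, -0.2249, 0.0516]
ee_rot: [-0.195, 3.135, -0.001]
wrist_force: [-3.7, 1.3, 5.1]
width: 0.0472
finger_force: 63.9
t 12.35 pos [ 540.2 -224.9   51.6] yaw_y 97.11 zaxis [ 3.e-04 -4.e-04 -1.e+00] q [-0.51  0.23 -0.02  1.32 -0.   -0.63] w 0.0472
shift [ 0.   1.9 -0.4] rz -0.0015
```

```bash
python3 -m creep '[[[0, 0, 0], [0, 0, 0], 0.07], [[0, 0, 0], [0, 0, 0], 0.07], [[0, 0, 0], [0, 0, 0], 0.07], [[0, 0, 0], [0, 0, 0], 0.07], [[0, 0, 0], [0, 0, 0], 0.07]]'
python3 -m creep '[[[0, 0, -0.03], [0, 0, 0], 0.07], [[0, 0, -0.06], [0, 0, 0], 0.07], [[0, 0, -0.09], [0, 0, 0], 0.07], [[0, 0, -0.1], [0, 0, 0], 0.07], [[0, 0, -0.1], [0, 0, 0], 0.07]]'
python3 -m creep '[[[0.004, 0.04, 0], [0, 0, 0], 0.07], [[0.008, 0.08, 0], [0, 0, 0], 0.06], [[0.012, 0.12, 0], [0, 0, 0], 0.06], [[0.016, 0.16, 0], [0, 0, 0], 0.06], [[0.02, 0.19, 0], [0, 0, 0], 0.06]]'
python3 -m creep '[[[0.001, 0.03, 0], [0, 0, 0], 0.06], [[0.002, 0.038, 0], [0, 0, 0], 0.06], [[0.002, 0.038, 0], [0, 0, 0], 0.06], [[0.002, 0.038, 0], [0, 0, 0], 0.06], [[0.002, 0.038, 0], [0, 0, 0], 0.06]]'
python3 -m creep '[[[0, 0, 0], [0, 0, 0], 0.06], [[0, 0, 0], [0, 0, 0], 0.06], [[0, 0, 0], [0, 0, 0], 0.06]]'
python3 -c "
from h import *;go(490,-1,15,96)
ci=camera_info('wrist');im=read_camera('wrist');cv2.imwrite('pics/w4.png',im[:,:,::-1]);np.save('w4.npy',ci,allow_pickle=True)
cv2.imwrite('pics/side4.png',read_camera('side')[:,:,::-1])
print(proj(ci,[[.49,-.001,.02],[.523,.245,.003]]))"
```

```text
time: 12.77
tool_pos: [0.5404, -0.2248, 0.0501]
ee_rot: [-0.195, 3.135, -0.0]
wrist_force: [-1.0, -0.2, -0.5]
width: 0.0699
finger_force: 0.0
time: 13.18
tool_pos: [0.5428, -0.2261, 0.1548]
ee_rot: [-0.195, 3.129, -0.007]
wrist_force: [0.6, 0.5, 0.8]
width: 0.0698
finger_force: 0.0
time: 13.6
tool_pos: [0.4948, -0.0358, 0.1479]
ee_rot: [0.196, -3.132, -0.003]
wrist_force: [0.1, 0.1, -1.1]
width: 0.0601
finger_force: 0.0
time: 14.02
tool_pos: [0.4902, -0.0023, 0.1494]
ee_rot: [0.193, -3.135, 0.001]
wrist_force: [-0.6, 0.2, 0.5]
width: 0.06
finger_force: 0.0
time: 14.27
tool_pos: [0.4904, -0.0022, 0.1502]
ee_rot: [0.192, -3.136, 0.0]
wrist_force: [-0.4, 0.1, -0.5]
width: 0.0599
finger_force: 0.0
t 14.27 pos [490.4  -2.2 150.2] yaw_y 97.02 zaxis [-1.e-04 -1.e-04 -1.e+00] q [-0.14 -0.05 -0.12  1.5  -0.   -0.26] w 0.0599
shift [  0.3   1.3 135.2] rz 0.0178
[[312.87318319 230.65404318]
 [593.7502656  297.26480914]]
```

View pics/w4.png

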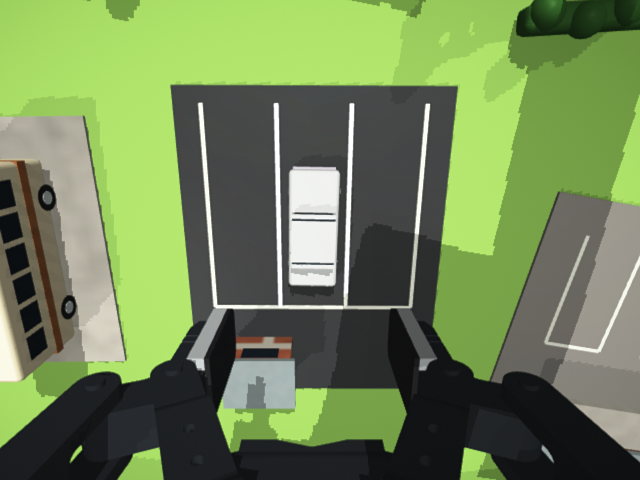

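View pics/side4.png

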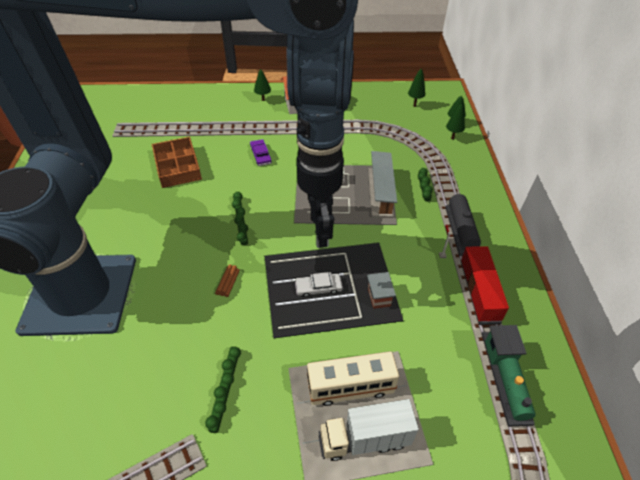

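Bus and lorry stand upright on the overflow (side view 350,378 and 370,430). The saloon is at (314,227) in the wrist view, and the kiosk is still at (262,375).

```bash
python3 -c "
from h import *
ci=np.load('w4.npy',allow_pickle=True).item();im=cv2.imread('pics/w4.png')
hsv=cv2.cvtColor(im,cv2.COLOR_BGR2HSV);print(hsv[200,300],hsv[230,314],hsv[280,300],hsv[200,278],hsv[140,314])
quad(im,ci,(0,0,110),(180,40,255),(284,160,344,292),.021,'sal')
P=cast(ci,[[201,103],[215,306],[276,103],[280,306],[352,103],[346,306],[428,103],[411,306]],.003)[:,:2]*1000;print(P.round(1))
print('bay centres',P[:4].mean(0),P[2:6].mean(0),P[4:].mean(0)); 
for a in range(0,8,2): e=P[a+1]-P[a];print(np.degrees(np.arctan2(-e[1],-e[0]))%180)
"
```

```text
[ 60   1 242] [ 60   1 241] [ 30   2 241] [  0   0 255] [70 10 74]
sal [488.1  -0.9] [38.  93.6] yaw 5.47
[[408.1 -94.4]
 [571.3 -75.8]
 [401.3 -39.5]
 [564.3 -20.2]
 [394.4  16.1]
 [557.3  36.2]
 [387.5  71.8]
 [550.4  91.8]]
bay centres [486.25003682 -57.46515552] [479.32627542  -1.8262385 ] [472.38300857  53.96993404]
6.525000333300113
6.754439368102226
7.02691702263607
6.998769126257514
```

```bash
python3 -m creep '[[[0.0012, 0.0013, 0.03], [0, 0, 0.02], 0.06], [[0.0012, 0.0013, 0.06], [0, 0, 0.02], 0.06], [[0.0012, 0.0013, 0.085], [0, 0, 0.02], 0.06], [[0.0012, 0.0013, 0.1], [0, 0, 0.02], 0.06], [[0.0012, 0.0013, 0.108], [0, 0, 0.02], 0.06]]'
python3 -m creep '[[[0, 0, 0.004], [0, 0, 0], 0.06], [[0, 0, 0.008], [0, 0, 0], 0.06], [[0, 0, 0.011], [0, 0, 0], 0.06], [[0, 0, 0.013], [0, 0, 0], 0.06], [[0, 0, 0.014], [0, 0, 0], 0.06]]'
python3 -m creep '[[[0, 0, 0], [0, 0, 0], 0.06], [[0, 0, 0], [0, 0, 0], 0.06], [[0, 0, 0], [0, 0, 0], 0.06], [[0, 0, 0], [0, 0, 0], 0.06], [[0, 0, 0], [0, 0, 0], 0.06]]'
python3 -c "from h import *;go(489,-1,15,95.8)"
```

```text
time: 14.78
tool_pos: [0.4867, -0.0, 0.0393]
ee_rot: [0.163, -3.133, -0.001]
wrist_force: [-0.5, 0.4, -0.3]
width: 0.0598
finger_force: 0.0
time: 15.2
tool_pos: [0.4897, -0.0002, 0.0291]
ee_rot: [-0.163, 3.136, -0.0]
wrist_force: [0.5, 0.4, 0.8]
width: 0.0601
finger_force: 0.0
time: 15.62
tool_pos: [0.489, -0.0001, 0.0285]
ee_rot: [-0.164, 3.137, -0.0]
wrist_force: [0.2, -0.8, -0.8]
width: 0.0602
finger_force: 0.0
t 15.62 pos [ 4.89e+02 -1.00e-01  2.85e+01] yaw_y 95.97 zaxis [ 4.e-04 -1.e-04 -1.e+00] q [-0.14 -0.   -0.32  1.25 -0.   -0.24] w 0.0602
shift [ 0.1 -0.9 13.5] rz 0.003
```

```bash
python3 -m creep '[[[0, -0.001, 0.004], [0, 0, 0.003], 0.06], [[0, -0.001, 0.008], [0, 0, 0.003], 0.06], [[0, -0.001, 0.011], [0, 0, 0.003], 0.06], [[0, -0.001, 0.013], [0, 0, 0.003], 0.06], [[0, -0.001, 0.0135], [0, 0, 0.003], 0.06]]'
python3 -m creep '[[[0, 0, 0], [0, 0, 0], 0.06], [[0, 0, 0], [0, 0, 0], 0.06], [[0, 0, 0], [0, 0, 0], 0.05], [[0, 0, 0], [0, 0, 0], 0.045], [[0, 0, 0], [0, 0, 0], 0.04]]'
python3 -m creep '[[[0, 0, 0], [0, 0, 0], 0.03], [[0, 0, 0], [0, 0, 0], 0.03], [[0, 0, 0], [0, 0, 0], 0.03], [[0, 0, 0], [0, 0, 0], 0.03], [[0, 0, 0], [0, 0, 0], 0.03]]'
python3 -c "from h import *;go(489,-1,15,95.8)"
```

```text
time: 16.03
tool_pos: [0.4883, -0.001, 0.0139]
ee_rot: [0.159, -3.136, -0.001]
wrist_force: [-0.1, 0.3, 0.6]
width: 0.0597
finger_force: 0.0
time: 16.45
tool_pos: [0.4891, -0.0011, 0.015]
ee_rot: [-0.159, 3.137, -0.0]
wrist_force: [0.7, -0.1, 0.4]
width: 0.0398
finger_force: 0.0
time: 16.87
tool_pos: [0.489, -0.0011, 0.0148]
ee_rot: [-0.159, 3.138, -0.0]
wrist_force: [0.6, 0.4, 0.1]
width: 0.0304
finger_force: 0.0
t 16.87 pos [489.   -1.1  14.8] yaw_y 95.8 zaxis [ 0. -0. -1.] q [-0.14  0.01 -0.34  1.22 -0.   -0.24] w 0.0304
shift [-0.   0.1 -0.2] rz 0.0
```

```bash
python3 -c "
from h import *
cv2.imwrite('pics/w5.png',read_camera('wrist')[:,:,::-1])"
```

```text
(no output)
```

View pics/w5.png

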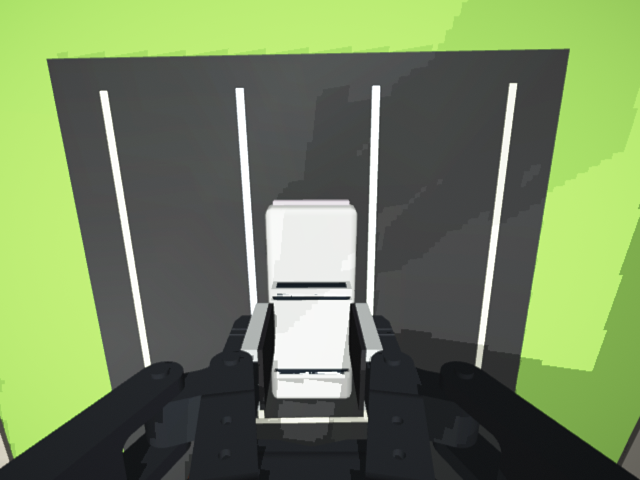

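The saloon (312,300) is between the fingers, which stand just at its sides without force yet. I keep closing.

```bash
python3 -m creep '[[[0, 0, 0], [0, 0, 0], 0.025], [[0, 0, 0], [0, 0, 0], 0.02], [[0, 0, 0], [0, 0, 0], 0.015], [[0, 0, 0], [0, 0, 0], 0.015], [[0, 0, 0], [0, 0, 0], 0.015]]'
python3 -c "from h import *;go(489,-1,15,95.8)"
```

```text
time: 17.33
tool_pos: [0.489, -0.0011, 0.0148]
ee_rot: [-0.159, 3.138, 0.0]
wrist_force: [0.3, 0.8, 0.0]
width: 0.0149
finger_force: 0.0
t 17.33 pos [489.   -1.1  14.8] yaw_y 95.8 zaxis [ 0.  0. -1.] q [-0.14  0.01 -0.34  1.22  0.   -0.24] w 0.0149
shift [-0.   0.1 -0.2] rz -0.0
```

```bash
python3 -c "
from h import *
a=read_camera('wrist')[180:420,200:430,::-1];b=read_camera('side')[190:330,250:420,::-1];c=read_camera('scene')[150:290,210:380,::-1]
f=lambda i:cv2.resize(i,(266,290),interpolation=cv2.INTER_CUBIC)
cv2.imwrite('pics/m6.png',np.hstack([f(a),f(b),f(c)]))
print(get_obs()['width'])"
```

```text
0.014777440678838367
```

View pics/m6.png

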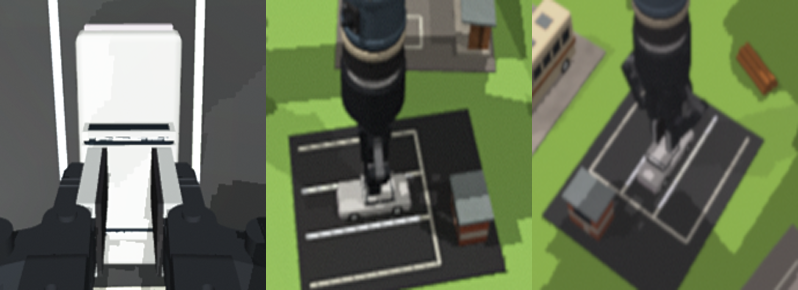

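The picture shows the fingers closed above the saloon's roof instead of beside it. So the real fingertips sit higher than the stated 8 mm ahead of the TCP. I check this from the finger pixels in the earlier wrist pictures.

```bash
python3 - <<'E'
from h import *
# near edge of both pad tips (inner corners); spread + known opening -> depth along the camera axis
for n,uL,uR,v,w in(("w0",197,428,320,85.3),("w3",216,404,313,70.1),("w4",234,390,310,59.9),("w5",269,355,304,30.4)):
    k=392.37;d=k*w/(uR-uL);y=(v-248.7)/k*d
    a=np.pi-2.84126
    drop=d*np.cos(a)-y*np.sin(a); back=d*np.sin(a)+y*np.cos(a)
    print(n,"tips minus TCP (z up)",round(161.2-drop,1),"lateral from cam",round(back,1),"(pad near edge expected 64.6)")
E
```

```text
w0 tips minus TCP (z up) 30.6 lateral from cam 68.0 (pad near edge expected 64.6)
w3 tips minus TCP (z up) 28.5 lateral from cam 66.2 (pad near edge expected 64.6)
w4 tips minus TCP (z up) 24.2 lateral from cam 67.1 (pad near edge expected 64.6)
w5 tips minus TCP (z up) 34.5 lateral from cam 59.7 (pad near edge expected 64.6)
```

```bash
python3 -m creep '[[[0, 0, 0], [0, 0, 0], 0.06], [[0, 0, 0], [0, 0, 0], 0.06], [[0, 0, 0], [0, 0, 0], 0.06], [[0, 0, 0], [0, 0, 0], 0.06], [[0, 0, 0], [0, 0, 0], 0.06]]'
python3 -m creep '[[[0, 0, 0], [0, 0, 0], 0.06], [[0, 0, 0.004], [0, 0, 0], 0.06], [[0, 0, 0.008], [0, 0, 0], 0.06], [[0, 0, 0.01], [0, 0, 0], 0.06], [[0, 0, 0.01], [0, 0, 0], 0.06]]'
```

```text
time: 17.9
tool_pos: [0.489, -0.0011, 0.0148]
ee_rot: [-0.159, 3.138, 0.0]
wrist_force: [-1.5, -0.6, -0.6]
width: 0.0598
finger_force: 0.0
time: 18.32
tool_pos: [0.4881, -0.0009, 0.0037]
ee_rot: [0.159, -3.136, -0.001]
wrist_force: [-0.8, 0.1, 0.6]
width: 0.0603
finger_force: 0.0
```

The pixels put the tips 20–30 mm behind the reported TCP, and the descent to TCP z 4 mm met no force, which fits. I continue down by force.

```bash
python3 -m creep '[[[0, 0, 0.003], [0, 0, 0], 0.06], [[0, 0, 0.006], [0, 0, 0], 0.06], [[0, 0, 0.008], [0, 0, 0], 0.06], [[0, 0, 0.01], [0, 0, 0], 0.06], [[0, 0, 0.01], [0, 0, 0], 0.06]]'
python3 -m creep '[[[0, 0, 0], [0, 0, 0], 0.06], [[0, 0, 0], [0, 0, 0], 0.06], [[0, 0, 0], [0, 0, 0], 0.06]]'
python3 -c "
from h import *
go(489,-1,-12,95.8)
cv2.imwrite('pics/w7.png',read_camera('wrist')[180:480,120:520,::-1])"
```

```text
time: 18.73
tool_pos: [0.4885, -0.001, -0.0058]
ee_rot: [0.159, -3.137, -0.0]
wrist_force: [-1.1, 0.5, 0.2]
width: 0.0602
finger_force: 0.0
time: 18.98
tool_pos: [0.4891, -0.0011, -0.005]
ee_rot: [-0.159, 3.137, -0.0]
wrist_force: [0.5, -0.1, 0.2]
width: 0.06
finger_force: 0.0
t 18.98 pos [489.1  -1.1  -5. ] yaw_y 95.8 zaxis [ 3.e-04 -0.e+00 -1.e+00] q [-0.14  0.02 -0.36  1.18 -0.   -0.24] w 0.06
shift [0.1 0.1 7. ] rz -0.0001
```

View pics/w7.png

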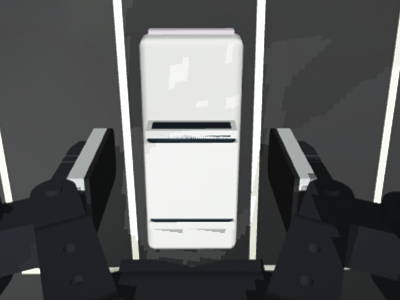

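The saloon (crop x 141–243) is centred between the open fingers (113, 272). I go 5 mm lower and close.

```bash
python3 -m creep '[[[0, 0, 0.002], [0, 0, 0], 0.06], [[0, 0, 0.004], [0, 0, 0], 0.06], [[0, 0, 0.006], [0, 0, 0], 0.06], [[0, 0, 0.006], [0, 0, 0], 0.06], [[0, 0, 0.006], [0, 0, 0], 0.06]]'
python3 -m creep '[[[0, 0, 0], [0, 0, 0], 0.05], [[0, 0, 0], [0, 0, 0], 0.044], [[0, 0, 0], [0, 0, 0], 0.04], [[0, 0, 0], [0, 0, 0], 0.03], [[0, 0, 0], [0, 0, 0], 0.03]]'
python3 -m creep '[[[0, 0, 0], [0, 0, 0], 0.03], [[0, 0, 0], [0, 0, 0], 0.03], [[0, 0, 0], [0, 0, 0], 0.03]]'
python3 -c "
from h import *
go(489,-1,-12,95.8)"
```

```text
time: 19.45
tool_pos: [0.4886, -0.001, -0.0115]
ee_rot: [0.159, -3.137, -0.0]
wrist_force: [-0.1, -0.4, 0.2]
width: 0.0595
finger_force: 0.0
time: 19.87
tool_pos: [0.4894, -0.0011, -0.0107]
ee_rot: [-0.159, 3.137, -0.0]
wrist_force: [-0.3, -0.9, 1.6]
width: 0.0363
finger_force: 62.0
time: 20.12
tool_pos: [0.4894, -0.0011, -0.0107]
ee_rot: [-0.159, 3.137, -0.0]
wrist_force: [-1.5, 0.9, 3.7]
width: 0.0366
finger_force: 62.1
t 20.12 pos [489.4  -1.1 -10.7] yaw_y 95.8 zaxis [ 9.e-04 -1.e-04 -1.e+00] q [-0.14  0.03 -0.37  1.17  0.   -0.24] w 0.0366
shift [0.4 0.2 1.3] rz -0.0001
```

```bash
python3 -m creep '[[[0, 0, -0.01], [0, 0, 0], 0.03], [[0, 0, -0.03], [0, 0, 0], 0.03], [[0, 0, -0.06], [0, 0, 0], 0.03], [[0, 0, -0.085], [0, 0, 0], 0.03], [[0, 0, -0.1], [0, 0, 0], 0.03]]'
python3 -m creep '[[[0, 0.03, 0], [0, 0, 0.15], 0.03], [[-0.01, 0.07, 0], [0, 0, 0.15], 0.03], [[-0.02, 0.11, 0], [0, 0, 0.15], 0.03], [[-0.03, 0.13, 0], [0, 0, 0.15], 0.03], [[-0.03, 0.13, 0], [0, 0, 0.15], 0.03]]'
python3 -m creep '[[[0, 0, 0], [0, 0, 0], 0.03], [[0, 0, 0], [0, 0, 0], 0.03], [[0, 0, 0], [0, 0, 0], 0.03], [[0, 0, 0], [0, 0, 0], 0.03], [[0, 0, 0], [0, 0, 0], 0.03]]'
python3 -c "
from h import *
go(523,245,-10.7,87.3)
ci=camera_info('wrist');im=read_camera('wrist');cv2.imwrite('pics/w8.png',im[:,:,::-1]);np.save('w8.npy',ci,allow_pickle=True)"
```

```text
time: 20.53
tool_pos: [0.49, -0.0012, 0.0918]
ee_rot: [-0.159, 3.135, -0.001]
wrist_force: [0.0, -0.3, 0.2]
width: 0.0364
finger_force: 61.6
time: 20.95
tool_pos: [0.506, 0.1355, 0.0887]
ee_rot: [0.068, 3.14, 0.004]
wrist_force: [0.4, -0.5, -1.6]
width: 0.0368
finger_force: 61.6
time: 21.37
tool_pos: [0.5055, 0.1303, 0.0888]
ee_rot: [-0.079, -3.14, 0.0]
wrist_force: [-0.2, 0.6, -1.0]
width: 0.0362
finger_force: 61.6
t 21.37 pos [505.5 130.3  88.8] yaw_y 87.11 zaxis [-3.e-04 -2.e-04 -1.e+00] q [ 0.12  0.05 -0.15  1.38 -0.    0.17] w 0.0362
shift [-11.7 115.5  99.5] rz -0.0034
```

View pics/w8.png

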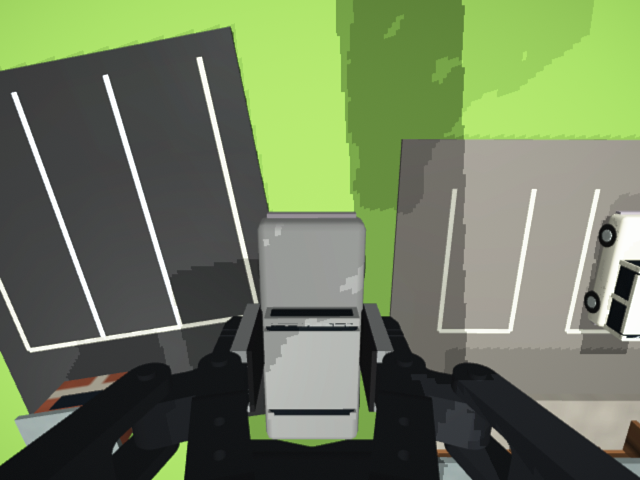

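The saloon is held upright and straight between the jaws. The bay lines run (454,189)→(439,331) and (534,189)→(511,331), and the hatchback is at (625,270).

```bash
python3 - <<'E'
from h import *
ci=np.load('w8.npy',allow_pickle=True).item();im=cv2.imread('pics/w8.png')
g=cv2.cvtColor(im,cv2.COLOR_BGR2GRAY).astype(float)
def line(c0,c1):  # subpixel line centres per row
    pts=[]
    for v in range(195,325,3):
        u=c0+(c1-c0)*(v-189)/142; s=np.arange(int(u)-7,int(u)+8); w=g[v,s]; w=np.clip(w-np.median(w)-15,0,None)
        if w.sum()>20: pts.append([(w*s).sum()/w.sum(),v])
    P=cast(ci,pts,.003)[:,:2]*1000
    vx,vy,x,y=cv2.fitLine(P.astype(np.float32),cv2.DIST_HUBER,0,.01,.01).ravel()
    print(len(P),"yaw",np.degrees(np.arctan2(vy/vx,1)),"pt",x,y); return vx,vy,x,y
A=line(454,439);B=line(534,511);C=line(598,567)
P=cast(ci,[[454,188],[534,188],[511,332],[439,332]],.003)[:,:2]*1000
print(P.round(1),P.mean(0),np.linalg.norm(P[0]-P[3]),np.linalg.norm(P[0]-P[1]),np.linalg.norm(P[2]-P[3]))
S=cast(ci,[[401,139],[389,400]],.003)[:,:2]*1000;e=S[1]-S[0];print("slab edge yaw",np.degrees(np.arctan2(e[1],e[0])))
E
```

```text
44 yaw -3.020146 pt 513.1001 219.87593
44 yaw -3.0125394 pt 522.61224 269.38223
44 yaw -2.9777188 pt 519.1033 309.56238
[[470.5 221.8]
 [473.  272. ]
 [574.2 267.7]
 [571.7 217.1]] [522.35799762 244.66002869] 101.360403617081 50.22820307042452 50.69746516356079
slab edge yaw -1.701576522556305
```

```bash
python3 -m creep '[[[-0.005, 0.04, 0], [0, 0, 0.002], 0.03], [[-0.009, 0.08, 0], [0, 0, 0.002], 0.03], [[-0.011, 0.105, 0.02], [0, 0, 0.002], 0.03], [[-0.011, 0.1147, 0.05], [0, 0, 0.002], 0.03], [[-0.011, 0.1147, 0.07], [0, 0, 0.002], 0.03]]'
python3 -m creep '[[[0, 0, 0.01], [0, 0, 0], 0.03], [[0, 0, 0.013], [0, 0, 0], 0.03], [[0, 0, 0.013], [0, 0, 0], 0.03], [[0, 0, 0.013], [0, 0, 0], 0.03], [[0, 0, 0.013], [0, 0, 0], 0.03]]'
python3 -m creep '[[[0, 0, 0], [0, 0, 0], 0.03], [[0, 0, 0], [0, 0, 0], 0.03], [[0, 0, 0], [0, 0, 0], 0.03]]'
python3 -c "
from h import *
go(522.5,244.6,-10.7,87.0)"
```

```text
time: 21.83
tool_pos: [0.5222, 0.2476, 0.0174]
ee_rot: [0.076, 3.14, 0.002]
wrist_force: [-0.0, -0.5, -1.5]
width: 0.0359
finger_force: 61.6
time: 22.25
tool_pos: [0.524, 0.2453, 0.008]
ee_rot: [0.081, 3.137, 0.002]
wrist_force: [-0.8, 0.3, -1.1]
width: 0.0359
finger_force: 61.6
time: 22.5
tool_pos: [0.523, 0.2454, 0.0069]
ee_rot: [0.08, 3.139, 0.001]
wrist_force: [0.9, 1.2, -0.6]
width: 0.0365
finger_force: 61.6
t 22.5 pos [523.  245.4   6.9] yaw_y 87.07 zaxis [ 1.7e-03  6.0e-04 -1.0e+00] q [ 0.32  0.24 -0.11  1.23 -0.    0.37] w 0.0365
shift [ 0.5 -0.8 17.6] rz 0.0012
```

```bash
python3 -m creep '[[[0, -0.0008, 0.004], [0, 0, 0.001], 0.03], [[0, -0.0008, 0.008], [0, 0, 0.001], 0.03], [[0, -0.0008, 0.011], [0, 0, 0.001], 0.03], [[0, -0.0008, 0.013], [0, 0, 0.001], 0.03], [[0, -0.0008, 0.013], [0, 0, 0.001], 0.03]]'
python3 -m creep '[[[0, 0, 0.001], [0, 0, 0], 0.03], [[0, 0, 0.002], [0, 0, 0], 0.03], [[0, 0, 0.002], [0, 0, 0], 0.03], [[0, 0, 0.002], [0, 0, 0], 0.03], [[0, 0, 0.002], [0, 0, 0], 0.03]]'
python3 -c "
from h import *
go(522.5,244.6,-10.7,87.0)"
```

```text
time: 22.92
tool_pos: [0.5213, 0.2442, -0.0084]
ee_rot: [-0.081, -3.139, 0.001]
wrist_force: [0.0, -0.4, -1.0]
width: 0.0367
finger_force: 61.6
time: 23.33
tool_pos: [0.5224, 0.2446, -0.009]
ee_rot: [0.081, 3.14, 0.0]
wrist_force: [0.3, -0.8, -1.0]
width: 0.0362
finger_force: 61.6
t 23.33 pos [522.4 244.6  -9. ] yaw_y 87.03 zaxis [ 3.e-04  1.e-04 -1.e+00] q [ 0.32  0.25 -0.12  1.2   0.    0.37] w 0.0362
shift [-0.1  0.   1.7] rz 0.0006
```

```bash
python3 -m creep '[[[0, 0, 0.001], [0, 0, 0], 0.03], [[0, 0, 0.0015], [0, 0, 0], 0.03], [[0, 0, 0.002], [0, 0, 0], 0.03], [[0, 0, 0.002], [0, 0, 0], 0.03], [[0, 0, 0.002], [0, 0, 0], 0.03]]'
python3 -c "
from h import *
go(522.5,244.6,-10.7,87.0)"
```

```text
time: 23.75
tool_pos: [0.5223, 0.2446, -0.0107]
ee_rot: [0.081, 3.14, 0.0]
wrist_force: [-1.9, -0.9, 1.8]
width: 0.0362
finger_force: 61.9
t 23.75 pos [522.3 244.6 -10.7] yaw_y 87.03 zaxis [ 3.e-04  1.e-04 -1.e+00] q [ 0.32  0.25 -0.13  1.2  -0.    0.37] w 0.0362
shift [-0.2  0.   0. ] rz 0.0006
```

Contact is at the expected height, so I release, lift and check.

```bash
python3 -m creep '[[[0, 0, 0], [0, 0, 0], 0.06], [[0, 0, 0], [0, 0, 0], 0.06], [[0, 0, 0], [0, 0, 0], 0.06], [[0, 0, 0], [0, 0, 0], 0.06], [[0, 0, 0], [0, 0, 0], 0.06]]'
python3 -m creep '[[[0, 0, -0.03], [0, 0, 0], 0.06], [[0, 0, -0.06], [0, 0, 0], 0.06], [[0, 0, -0.1], [0, 0, 0], 0.06], [[0, 0, -0.13], [0, 0, 0], 0.06], [[0, 0, -0.15], [0, 0, 0], 0.06]]'
python3 -m creep '[[[0, -0.005, 0], [0, 0, 0], 0.07], [[0, -0.01, 0], [0, 0, 0], 0.07], [[0, -0.01, 0], [0, 0, 0], 0.07], [[0, -0.01, 0], [0, 0, 0], 0.07], [[0, -0.01, 0], [0, 0, 0], 0.07]]'
python3 -c "
from h import *
go(540,-225,150,97.1)
ci=camera_info('wrist');im=read_camera('wrist');cv2.imwrite('pics/w9.png',im[:,:,::-1]);np.save('w9.npy',ci,allow_pickle=True)
p=proj(ci,[[.5224,.2446,.02]])[0];print(p)
u,v=p.astype(int);im=im[:,:,::-1].copy()
quad(im,ci,(0,0,150),(180,40,255),(u-30,v-64,u+31,v+66),.021,'sal')"
```

```text
time: 24.17
tool_pos: [0.5222, 0.2445, -0.0113]
ee_rot: [-0.081, -3.141, -0.0]
wrist_force: [-0.5, -0.9, -0.1]
width: 0.0601
finger_force: 0.0
time: 24.58
tool_pos: [0.5239, 0.2451, 0.1432]
ee_rot: [0.081, 3.135, 0.003]
wrist_force: [1.5, -0.6, -0.1]
width: 0.0601
finger_force: 0.0
time: 25.0
tool_pos: [0.5204, 0.234, 0.1366]
ee_rot: [-0.082, -3.137, 0.002]
wrist_force: [-0.1, 0.2, -0.1]
width: 0.0703
finger_force: 0.0
t 25.0 pos [520.4 234.  136.6] yaw_y 87.01 zaxis [-0.0038 -0.001  -1.    ] q [0.31 0.17 0.08 1.49 0.   0.36] w 0.0703
shift [ -43.4 -457.4  -13. ] rz -0.1761
[325.92728086 238.07270479]
sal [492.6 253.5] [21.3 32.8] yaw -2.89
```

View pics/w9.png

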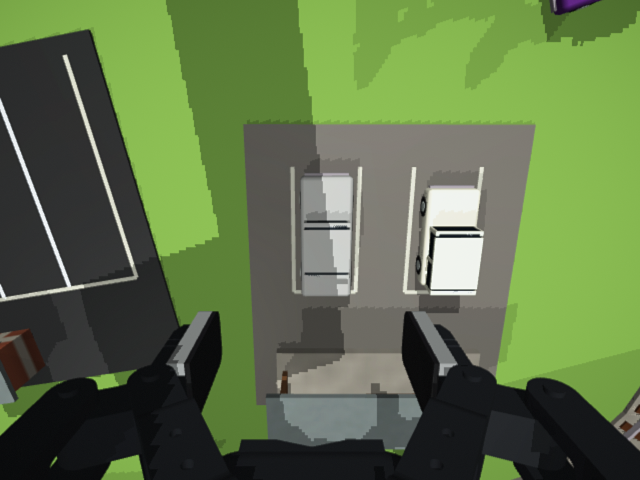

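The saloon (327,235) sits between its lines (x 293–358) and its tail is near the end line at (325,292). I measure it and the hatchback (452,240), which looks undisturbed.

```bash
python3 - <<'E'
from h import *
ci=np.load('w9.npy',allow_pickle=True).item();im=cv2.imread('pics/w9.png');hsv=cv2.cvtColor(im,cv2.COLOR_BGR2HSV)
print(im[165:182,340].mean(1).astype(int),im[285:302,340].mean(1).astype(int),im[235,286:366].mean(1).astype(int))
quad(im,ci,(0,0,128),(180,30,255),(297,171,356,297),.018,'sal')
P=cast(ci,[[292,167],[360,167],[356,292],[294,292]],.003)[:,:2]*1000;print('bay',P.mean(0),P.round(1))
P=cast(ci,[[327,174],[327,296]],.014)[:,:2]*1000;print(P.round(1),P.mean(0))
E
```

```text
[110 111 110 110 110 109 109 116 159 175 154 154 189 203 206 207 209] [207 207 207 207 207 206 206 206 207 193 156  99  79  79  81  80  80] [ 83  83  82  82  89 128 158 159 150 102  82  82  82  81  81 101 122 135
 142 142 141 142 142 142 141 142 142 142 142 142 142 142 142 142 141 142
 142 142 142 141 142 142 141 157 207 209 208 207 207 208 208 207 207 207
 207 208 207 207 207 207 207 207 208 205 182 134  98 105 110 148 203 206
 201 173 114 117 120 121 124 124]
sal [495.  246.6] [36.1 39.1] yaw -2.91
bay [522.61855102 244.80100502] [[471.4 222.1]
 [474.  272.3]
 [573.8 267.6]
 [571.3 217.2]]
[[476.6 247.4]
 [571.3 243.7]] [523.94711423 245.54271565]
```

Saloon is within about 1 mm and 0.1° of the bay. Next I go back to the bus.

```bash
python3 -m creep '[[[-0.004, -0.04, 0], [0, 0, -0.12], 0.07], [[-0.008, -0.08, 0], [0, 0, -0.176], 0.07], [[-0.012, -0.12, 0], [0, 0, -0.176], 0.07], [[-0.016, -0.16, 0], [0, 0, -0.176], 0.07], [[-0.018, -0.195, 0], [0, 0, -0.176], 0.07]]'
python3 -c "
from h import *
go(540.2,-224.9,150,97.1)"
```

```text
time: 25.47
tool_pos: [0.529, 0.0369, 0.1378]
ee_rot: [0.195, -3.134, 0.0]
wrist_force: [0.5, 0.6, 0.1]
width: 0.07
finger_force: 0.0
t 25.47 pos [529.   36.9 137.8] yaw_y 97.11 zaxis [-1.3e-03 -4.0e-04 -1.0e+00] q [-0.06  0.06 -0.04  1.48 -0.   -0.18] w 0.07
shift [  21.3 -261.1  -12.1] rz 0.0002
```

```bash
python3 -m creep '[[[0.004, -0.04, 0], [0, 0, 0], 0.07], [[0.008, -0.08, 0], [0, 0, 0], 0.07], [[0.012, -0.12, 0], [0, 0, 0], 0.07], [[0.014, -0.16, 0], [0, 0, 0], 0.07], [[0.016, -0.195, 0], [0, 0, 0], 0.07]]'
python3 -m creep '[[[0.002, -0.03, 0], [0, 0, 0], 0.07], [[0.004, -0.055, 0], [0, 0, 0], 0.07], [[0.005, -0.064, 0], [0, 0, 0], 0.07], [[0.005, -0.064, 0], [0, 0, 0], 0.07], [[0.005, -0.064, 0], [0, 0, 0], 0.07]]'
python3 -m creep '[[[0, 0, 0], [0, 0, 0], 0.07], [[0, 0, 0], [0, 0, 0], 0.07], [[0, 0, 0], [0, 0, 0], 0.07]]'
python3 -c "
from h import *
go(540.2,-224.9,30,97.1)
ci=camera_info('wrist');im=read_camera('wrist');cv2.imwrite('pics/w10.png',im[:,:,::-1]);np.save('w10.npy',ci,allow_pickle=True)
print(proj(ci,[[.54,-.225,.077],[.565,-.319,.089]]).round())"
```

```text
time: 25.88
tool_pos: [0.5372, -0.1588, 0.1378]
ee_rot: [0.194, -3.134, -0.001]
wrist_force: [1.0, 0.7, -0.8]
width: 0.0701
finger_force: 0.0
time: 26.3
tool_pos: [0.5404, -0.2201, 0.1379]
ee_rot: [0.194, -3.134, -0.003]
wrist_force: [-0.4, 0.9, -0.6]
width: 0.0697
finger_force: 0.0
time: 26.55
tool_pos: [0.541, -0.2192, 0.1389]
ee_rot: [-0.198, 3.135, 0.0]
wrist_force: [-0.2, -0.3, -0.2]
width: 0.0701
finger_force: 0.0
t 26.55 pos [ 541.  -219.2  138.9] yaw_y 97.23 zaxis [ 0.e+00  3.e-04 -1.e+00] q [-0.5   0.2   0.12  1.49  0.   -0.63] w 0.0701
shift [  1.5  -5.5 108.9] rz 0.0023
[[302. 257.]
 [135. 285.]]
```

View pics/w10.png

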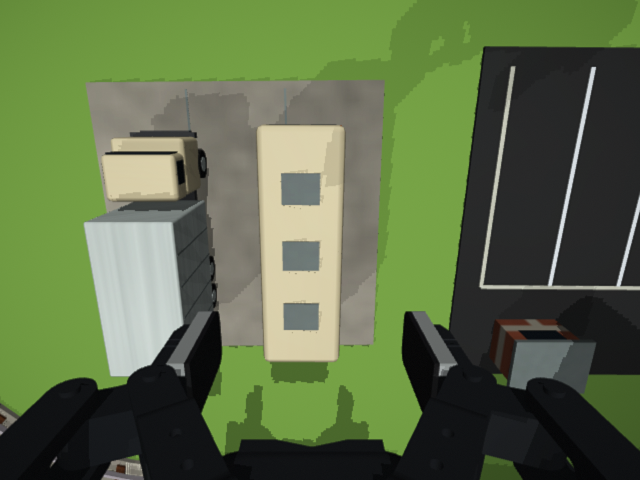

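The bus (301,245) and the lorry (150,255) stand on the overflow, and the kiosk (545,350) is in place.

```bash
python3 - <<'E'
from h import *
ci=np.load('w10.npy',allow_pickle=True).item();im=cv2.imread('pics/w10.png')
quad(im,ci,(15,22,110),(35,90,255),(250,118,352,368),.077,'bus')
quad(im,ci,(40,0,150),(110,40,255),(80,210,188,380),.089,'lorry')
E
python3 -m creep '[[[0.001, -0.0055, 0.03], [0, 0, 0.002], 0.07], [[0.001, -0.0055, 0.06], [0, 0, 0.002], 0.07], [[0.001, -0.0055, 0.085], [0, 0, 0.002], 0.07], [[0.001, -0.0055, 0.1], [0, 0, 0.002], 0.07], [[0.001, -0.0055, 0.109], [0, 0, 0.002], 0.07]]'
python3 -m creep '[[[0, 0, 0], [0, 0, 0], 0.07], [[0, 0, 0], [0, 0, 0], 0.07], [[0, 0, 0], [0, 0, 0], 0.07], [[0, 0, 0], [0, 0, 0], 0.07], [[0, 0, 0], [0, 0, 0], 0.07]]'
python3 -c "
from h import *
go(540.2,-224.9,30,97.1)"
```

```text
bus [ 536.5 -226.6] [ 65.  150.6] yaw 7.29
lorry [ 576.7 -316.8] [48.9 98.1] yaw 7.3
time: 27.02
tool_pos: [0.5387, -0.2245, 0.0268]
ee_rot: [0.193, -3.132, -0.004]
wrist_force: [0.1, 0.4, 0.9]
width: 0.0699
finger_force: 0.0
time: 27.43
tool_pos: [0.5418, -0.227, 0.0317]
ee_rot: [-0.192, 3.133, -0.003]
wrist_force: [-0.9, -0.4, 0.1]
width: 0.0702
finger_force: 0.0
t 27.43 pos [ 541.8 -227.    31.7] yaw_y 97.0 zaxis [ 0.0029 -0.0016 -1.    ] q [-0.51  0.24 -0.05  1.28  0.   -0.63] w 0.0702
shift [1.3 2.3 1.7] rz -0.0017
```

```bash
python3 -m creep '[[[0.001, 0.0017, 0.001], [0, 0, -0.001], 0.07], [[0.001, 0.0017, 0.001], [0, 0, -0.001], 0.07], [[0.001, 0.0017, 0.001], [0, 0, -0.001], 0.07], [[0.001, 0.0017, 0.001], [0, 0, -0.001], 0.07], [[0.001, 0.0017, 0.001], [0, 0, -0.001], 0.07]]'
python3 -c "
from h import *
go(540.2,-224.9,30,97.1)"
python3 -m creep '[[[0, 0, 0], [0, 0, 0], 0.045], [[0, 0, 0], [0, 0, 0], 0.045], [[0, 0, 0], [0, 0, 0], 0.045], [[0, 0, 0], [0, 0, 0], 0.045], [[0, 0, 0], [0, 0, 0], 0.045]]'
python3 -c "
from h import *
go(540.2,-224.9,30,97.1)"
```

```text
time: 27.85
tool_pos: [0.5393, -0.2248, 0.0288]
ee_rot: [0.193, -3.136, 0.0]
wrist_force: [0.0, 0.3, 0.6]
width: 0.0699
finger_force: 0.0
t 27.85 pos [ 539.3 -224.8   28.8] yaw_y 97.06 zaxis [-1.e-04 -0.e+00 -1.e+00] q [-0.51  0.24 -0.06  1.28 -0.   -0.63] w 0.0699
shift [-0.9 -0.2 -1.2] rz -0.0007
time: 28.27
tool_pos: [0.5396, -0.2251, 0.0291]
ee_rot: [-0.193, 3.135, -0.001]
wrist_force: [1.3, -0.5, 0.9]
width: 0.0489
finger_force: 63.0
t 28.27 pos [ 539.6 -225.1   29.1] yaw_y 97.05 zaxis [ 6.e-04 -6.e-04 -1.e+00] q [-0.51  0.24 -0.06  1.28 -0.   -0.63] w 0.0489
shift [-0.6  0.1 -0.9] rz -0.0009
```

```bash
python3 -m creep '[[[0, 0, -0.01], [0, 0, 0], 0.045], [[0, 0, -0.03], [0, 0, 0], 0.045], [[0, 0, -0.06], [0, 0, 0], 0.045], [[0, 0, -0.08], [0, 0, 0], 0.045], [[0, 0, -0.08], [0, 0, 0], 0.045]]'
python3 -m creep '[[[0.003, 0.03, 0], [0, 0, 0], 0.045], [[0.007, 0.07, 0], [0, 0, 0], 0.045], [[0.012, 0.11, 0], [0, 0, 0], 0.045], [[0.016, 0.15, 0], [0, 0, 0], 0.045], [[0.02, 0.19, 0], [0, 0, 0], 0.045]]'
python3 -m creep '[[[0.004, 0.035, 0], [0, 0, 0], 0.045], [[0.008, 0.07, 0], [0, 0, 0], 0.045], [[0.01, 0.09, 0], [0, 0, 0], 0.045], [[0.01, 0.095, 0], [0, 0, 0], 0.045], [[0.01, 0.095, 0], [0, 0, 0], 0.045]]'
python3 -m creep '[[[0, 0, 0], [0, 0, 0], 0.045], [[0, 0, 0], [0, 0, 0], 0.045], [[0, 0, 0], [0, 0, 0], 0.045], [[0, 0, 0], [0, 0, 0], 0.045], [[0, 0, 0], [0, 0, 0], 0.045]]'
python3 -c "
from h import *
go(474.4,54.5,29,97.05)"
```

```text
time: 28.68
tool_pos: [0.542, -0.226, 0.1143]
ee_rot: [-0.193, 3.128, -0.007]
wrist_force: [1.1, -0.5, -1.2]
width: 0.0491
finger_force: 63.0
time: 29.1
tool_pos: [0.494, -0.0368, 0.1067]
ee_rot: [0.192, -3.132, -0.002]
wrist_force: [0.7, 0.4, -3.2]
width: 0.0493
finger_force: 63.4
time: 29.52
tool_pos: [0.4729, 0.0559, 0.1071]
ee_rot: [0.198, -3.132, -0.001]
wrist_force: [0.4, -0.4, -3.9]
width: 0.0493
finger_force: 63.7
time: 29.93
tool_pos: [0.4747, 0.0535, 0.1088]
ee_rot: [0.191, -3.136, 0.0]
wrist_force: [-0.7, -0.5, -2.8]
width: 0.049
finger_force: 63.7
t 29.93 pos [474.7  53.5 108.8] yaw_y 96.97 zaxis [-1.e-04 -1.e-04 -1.e+00] q [-0.03 -0.07 -0.23  1.42 -0.   -0.15] w 0.049
shift [ 0.2  1.  79.8] rz -0.0015
```

```bash
python3 -m creep '[[[0, 0.001, 0.02], [0, 0, -0.001], 0.045], [[0, 0.001, 0.04], [0, 0, -0.001], 0.045], [[0, 0.001, 0.055], [0, 0, -0.001], 0.045], [[0, 0.001, 0.065], [0, 0, -0.001], 0.045], [[0, 0.001, 0.07], [0, 0, -0.001], 0.045]]'
python3 -m creep '[[[0, 0, 0.002], [0, 0, 0], 0.045], [[0, 0, 0.004], [0, 0, 0], 0.045], [[0, 0, 0.006], [0, 0, 0], 0.045], [[0, 0, 0.0065], [0, 0, 0], 0.045], [[0, 0, 0.0065], [0, 0, 0], 0.045]]'
python3 -m creep '[[[0, 0, 0], [0, 0, 0], 0.045], [[0, 0, 0], [0, 0, 0], 0.045], [[0, 0, 0], [0, 0, 0], 0.045], [[0, 0, 0], [0, 0, 0], 0.045], [[0, 0, 0], [0, 0, 0], 0.045]]'
python3 -c "
from h import *
go(474.4,54.5,29,97.05)"
```

```text
time: 30.35
tool_pos: [0.4731, 0.055, 0.037]
ee_rot: [0.194, -3.133, -0.0]
wrist_force: [-0.9, 0.9, -2.8]
width: 0.0493
finger_force: 63.6
time: 30.77
tool_pos: [0.4749, 0.0554, 0.0329]
ee_rot: [-0.195, 3.134, -0.0]
wrist_force: [-1.2, 0.3, -3.2]
width: 0.0488
finger_force: 63.6
time: 31.18
tool_pos: [0.4744, 0.0554, 0.0324]
ee_rot: [-0.195, 3.135, -0.0]
wrist_force: [0.3, 0.6, -2.6]
width: 0.049
finger_force: 63.6
t 31.18 pos [474.4  55.4  32.4] yaw_y 97.12 zaxis [ 1.e-04 -0.e+00 -1.e+00] q [-0.02 -0.04 -0.35  1.26 -0.   -0.15] w 0.049
shift [ 0.2 -0.9  3.4] rz 0.0012
```

```bash
python3 -m creep '[[[0, -0.0008, 0.001], [0, 0, 0.001], 0.045], [[0, -0.0008, 0.002], [0, 0, 0.001], 0.045], [[0, -0.0008, 0.003], [0, 0, 0.001], 0.045], [[0, -0.0008, 0.004], [0, 0, 0.001], 0.045], [[0, -0.0008, 0.004], [0, 0, 0.001], 0.045]]'
python3 -c "
from h import *
go(474.4,54.5,29,97.05)"
```

```text
time: 31.6
tool_pos: [0.4745, 0.0545, 0.029]
ee_rot: [-0.193, 3.136, -0.0]
wrist_force: [-1.2, -0.8, 2.2]
width: 0.0491
finger_force: 64.0
t 31.6 pos [474.5  54.5  29. ] yaw_y 97.06 zaxis [ 1.e-04 -1.e-04 -1.e+00] q [-0.03 -0.03 -0.35  1.25 -0.   -0.15] w 0.0491
shift [ 0.1 -0.   0. ] rz 0.0001
```

```bash
python3 -m creep '[[[0, 0, 0], [0, 0, 0], 0.07], [[0, 0, 0], [0, 0, 0], 0.07], [[0, 0, 0], [0, 0, 0], 0.07], [[0, 0, 0], [0, 0, 0], 0.07], [[0, 0, 0], [0, 0, 0], 0.07]]'
python3 -m creep '[[[0, 0, -0.03], [0, 0, 0], 0.07], [[0, 0, -0.06], [0, 0, 0], 0.07], [[0, 0, -0.09], [0, 0, 0], 0.07], [[0, 0, -0.11], [0, 0, 0], 0.07], [[0, 0, -0.12], [0, 0, 0], 0.07]]'
python3 -m creep '[[[-0.005, -0.04, 0], [0, 0, 0], 0.07], [[-0.009, -0.08, 0], [0, 0, 0], 0.07], [[-0.014, -0.12, 0], [0, 0, 0], 0.07], [[-0.018, -0.16, 0], [0, 0, 0], 0.07], [[-0.022, -0.2, 0], [0, 0, 0], 0.07]]'
python3 -m creep '[[[-0.005, -0.04, 0], [0, 0, 0], 0.07], [[-0.009, -0.08, 0], [0, 0, 0], 0.07], [[-0.014, -0.12, 0], [0, 0, 0], 0.07], [[-0.018, -0.16, 0], [0, 0, 0], 0.07], [[-0.02, -0.18, 0], [0, 0, 0], 0.07]]'
python3 -m creep '[[[0, 0, 0], [0, 0, 0], 0.07], [[0, 0, 0], [0, 0, 0], 0.07], [[0, 0, 0], [0, 0, 0], 0.07], [[0, 0, 0], [0, 0, 0], 0.07], [[0, 0, 0], [0, 0, 0], 0.07]]'
python3 -c "
from h import *
go(563.8,-319,30,97.23)"
```

```text
time: 32.02
tool_pos: [0.4747, 0.0546, 0.0284]
ee_rot: [-0.193, 3.135, 0.0]
wrist_force: [0.7, 0.4, -1.0]
width: 0.0699
finger_force: 0.0
time: 32.43
tool_pos: [0.4765, 0.0546, 0.1521]
ee_rot: [-0.193, 3.13, -0.001]
wrist_force: [0.2, 1.3, 0.4]
width: 0.0699
finger_force: 0.0
time: 32.85
tool_pos: [0.5207, -0.1428, 0.1473]
ee_rot: [0.194, -3.135, -0.001]
wrist_force: [0.3, 0.2, 0.6]
width: 0.0699
finger_force: 0.0
time: 33.27
tool_pos: [0.5625, -0.322, 0.1461]
ee_rot: [0.188, -3.134, 0.001]
wrist_force: [-0.2, 0.8, 0.1]
width: 0.07
finger_force: 0.0
time: 33.68
tool_pos: [0.5629, -0.3159, 0.1485]
ee_rot: [0.196, -3.135, -0.0]
wrist_force: [0.5, 1.2, -0.5]
width: 0.0702
finger_force: 0.0
t 33.68 pos [ 562.9 -315.9  148.5] yaw_y 97.16 zaxis [-1.e-04  3.e-04 -1.e+00] q [-0.62  0.36  0.34  1.54  0.   -0.74] w 0.0702
shift [ -0.5  -3.2 118.5] rz -0.0013
```

```bash
python3 -m creep '[[[-0.0005, -0.002, 0.03], [0, 0, -0.001], 0.07], [[-0.0005, -0.002, 0.06], [0, 0, -0.001], 0.07], [[-0.0005, -0.002, 0.09], [0, 0, -0.001], 0.07], [[-0.0005, -0.002, 0.11], [0, 0, -0.001], 0.07], [[-0.0005, -0.002, 0.1185], [0, 0, -0.001], 0.07]]'
python3 -m creep '[[[0, 0, 0], [0, 0, 0], 0.07], [[0, 0, 0], [0, 0, 0], 0.07], [[0, 0, 0], [0, 0, 0], 0.07], [[0, 0, 0], [0, 0, 0], 0.07], [[0, 0, 0], [0, 0, 0], 0.07]]'
python3 -m creep '[[[0, 0, 0], [0, 0, 0], 0.07], [[0, 0, 0], [0, 0, 0], 0.07], [[0, 0, 0], [0, 0, 0], 0.07], [[0, 0, 0], [0, 0, 0], 0.07]]'
python3 -c "
from h import *
go(563.8,-319,30,97.23)"
```

```text
time: 34.1
tool_pos: [0.5612, -0.3163, 0.0255]
ee_rot: [0.197, -3.13, -0.007]
wrist_force: [-0.6, 0.4, -1.2]
width: 0.0696
finger_force: 0.0
time: 34.52
tool_pos: [0.565, -0.3202, 0.0323]
ee_rot: [-0.195, 3.132, -0.004]
wrist_force: [0.1, 0.6, 0.8]
width: 0.07
finger_force: 0.0
time: 34.85
tool_pos: [0.5636, -0.3194, 0.0299]
ee_rot: [-0.195, 3.135, -0.0]
wrist_force: [0.1, -0.2, 0.3]
width: 0.0701
finger_force: 0.0
t 34.85 pos [ 563.6 -319.4   29.9] yaw_y 97.11 zaxis [ 1.e-04 -1.e-04 -1.e+00] q [-0.62  0.4   0.15  1.32  0.   -0.74] w 0.0701
shift [-0.2  0.4 -0.1] rz -0.0021
```

```bash
python3 -m creep '[[[0, 0.0004, 0], [0, 0, -0.002], 0.07], [[0, 0.0004, 0], [0, 0, -0.002], 0.07], [[0, 0.0004, 0], [0, 0, -0.002], 0.06]]'
python3 -m creep '[[[0, 0, 0], [0, 0, 0], 0.045], [[0, 0, 0], [0, 0, 0], 0.045], [[0, 0, 0], [0, 0, 0], 0.045], [[0, 0, 0], [0, 0, 0], 0.045], [[0, 0, 0], [0, 0, 0], 0.045]]'
python3 -c "
from h import *
go(497.6,-56.8,30,97.23)"
python3 -m creep '[[[0, 0, -0.01], [0, 0, 0], 0.045], [[0, 0, -0.03], [0, 0, 0], 0.045], [[0, 0, -0.06], [0, 0, 0], 0.045], [[0, 0, -0.09], [0, 0, 0], 0.045], [[0, 0, -0.09], [0, 0, 0], 0.045]]'
python3 -m creep '[[[0.004, 0.03, 0], [0, 0, 0], 0.045], [[0.008, 0.06, 0], [0, 0, 0], 0.045], [[0.012, 0.1, 0], [0, 0, 0], 0.045], [[0.016, 0.14, 0], [0, 0, 0], 0.045], [[0.018, 0.17, 0], [0, 0, 0], 0.045]]'
python3 -m creep '[[[0.004, 0.035, 0], [0, 0, 0], 0.045], [[0.009, 0.065, 0], [0, 0, 0], 0.045], [[0.012, 0.085, 0], [0, 0, 0], 0.045], [[0.014, 0.095, 0], [0, 0, 0], 0.045], [[0.014, 0.095, 0], [0, 0, 0], 0.045]]'
python3 -m creep '[[[0, 0, 0], [0, 0, 0], 0.045], [[0, 0, 0], [0, 0, 0], 0.045], [[0, 0, 0], [0, 0, 0], 0.045], [[0, 0, 0], [0, 0, 0], 0.045], [[0, 0, 0], [0, 0, 0], 0.045]]'
python3 -c "
from h import *
go(497.6,-56.8,30,97.23)"
```

```text
time: 35.1
tool_pos: [0.5635, -0.3188, 0.0297]
ee_rot: [0.198, -3.135, -0.0]
wrist_force: [1.0, 0.2, -0.1]
width: 0.0608
finger_force: 0.0
time: 35.52
tool_pos: [0.5637, -0.3191, 0.0299]
ee_rot: [-0.198, 3.135, -0.001]
wrist_force: [1.2, 0.1, 0.1]
width: 0.0491
finger_force: 62.9
t 35.52 pos [ 563.7 -319.1   29.9] yaw_y 97.23 zaxis [ 2.e-04 -3.e-04 -1.e+00] q [-0.62  0.4   0.15  1.32 -0.   -0.74] w 0.0491
shift [ 3.250e+01  2.685e+02 -2.000e-01] rz -0.0
time: 35.93
tool_pos: [0.5666, -0.3209, 0.1278]
ee_rot: [-0.198, 3.126, -0.011]
wrist_force: [1.1, -1.6, -0.1]
width: 0.0493
finger_force: 63.0
time: 36.35
tool_pos: [0.5223, -0.1493, 0.1187]
ee_rot: [0.199, -3.133, -0.005]
wrist_force: [0.3, 0.5, -3.6]
width: 0.0493
finger_force: 63.8
time: 36.77
tool_pos: [0.4973, -0.058, 0.1193]
ee_rot: [0.203, -3.134, -0.002]
wrist_force: [0.6, -0.4, -2.9]
width: 0.0496
finger_force: 63.8
time: 37.18
tool_pos: [0.4987, -0.061, 0.1197]
ee_rot: [0.196, -3.135, 0.0]
wrist_force: [0.6, 0.1, -3.3]
width: 0.049
finger_force: 63.8
t 37.18 pos [498.7 -61.  119.7] yaw_y 97.15 zaxis [-1.e-04 -1.e-04 -1.e+00] q [-0.26 -0.01 -0.14  1.44 -0.   -0.38] w 0.049
shift [ 0.6  4.3 89.7] rz -0.0015
```

```bash
python3 -m creep '[[[0.0006, 0.0042, 0.02], [0, 0, -0.001], 0.045], [[0.0006, 0.0042, 0.04], [0, 0, -0.001], 0.045], [[0.0006, 0.0042, 0.06], [0, 0, -0.001], 0.045], [[0.0006, 0.0042, 0.074], [0, 0, -0.001], 0.045], [[0.0006, 0.0042, 0.08], [0, 0, -0.001], 0.045]]'
python3 -m creep '[[[0, 0, 0.002], [0, 0, 0], 0.045], [[0, 0, 0.004], [0, 0, 0], 0.045], [[0, 0, 0.006], [0, 0, 0], 0.045], [[0, 0, 0.0065], [0, 0, 0], 0.045], [[0, 0, 0.0065], [0, 0, 0], 0.045]]'
python3 -m creep '[[[0, 0, 0], [0, 0, 0], 0.045], [[0, 0, 0], [0, 0, 0], 0.045], [[0, 0, 0], [0, 0, 0], 0.045], [[0, 0, 0], [0, 0, 0], 0.045], [[0, 0, 0], [0, 0, 0], 0.045]]'
python3 -c "
from h import *
go(497.5,-56.9,29.9,97.23)"
```

```text
time: 37.6
tool_pos: [0.4954, -0.0559, 0.037]
ee_rot: [0.198, -3.131, -0.002]
wrist_force: [-0.0, 0.2, -3.4]
width: 0.0494
finger_force: 63.8
time: 38.02
tool_pos: [0.4981, -0.0562, 0.0342]
ee_rot: [-0.199, 3.134, -0.001]
wrist_force: [-0.7, -0.3, -3.2]
width: 0.0493
finger_force: 63.8
time: 38.43
tool_pos: [0.4974, -0.0559, 0.0334]
ee_rot: [-0.2, 3.135, -0.0]
wrist_force: [-0.1, 0.1, -2.4]
width: 0.0496
finger_force: 63.8
t 38.43 pos [497.4 -55.9  33.4] yaw_y 97.29 zaxis [ 1.e-04 -0.e+00 -1.e+00] q [-0.25  0.02 -0.28  1.26 -0.   -0.37] w 0.0496
shift [-0.  -1.   3.5] rz 0.001
```

```bash
python3 -m creep '[[[0, -0.001, 0.001], [0, 0, 0.001], 0.045], [[0, -0.001, 0.002], [0, 0, 0.001], 0.045], [[0, -0.001, 0.003], [0, 0, 0.001], 0.045], [[0, -0.001, 0.004], [0, 0, 0.001], 0.045], [[0, -0.001, 0.004], [0, 0, 0.001], 0.045]]'
python3 -c "
from h import *
go(497.5,-56.9,29.9,97.23)"
```

```text
time: 38.85
tool_pos: [0.4975, -0.057, 0.0298]
ee_rot: [-0.198, 3.135, -0.0]
wrist_force: [-2.0, -0.0, 1.0]
width: 0.0497
finger_force: 63.9
t 38.85 pos [497.5 -57.   29.8] yaw_y 97.23 zaxis [ 1.e-04 -1.e-04 -1.e+00] q [-0.25  0.03 -0.29  1.26 -0.   -0.37] w 0.0497
shift [-0.   0.1 -0.1] rz 0.0
```

Lorry is down at its recorded pose. I release, back off, and return to the start pose to compare with the first picture.

```bash
python3 -m creep '[[[0, 0, 0], [0, 0, 0], 0.07], [[0, 0, 0], [0, 0, 0], 0.07], [[0, 0, 0], [0, 0, 0], 0.07], [[0, 0, 0], [0, 0, 0], 0.07], [[0, 0, 0], [0, 0, 0], 0.07]]'
python3 -m creep '[[[0, 0, -0.03], [0, 0, 0], 0.07], [[0, 0, -0.07], [0, 0, 0], 0.07], [[0, 0, -0.11], [0, 0, 0], 0.07], [[0, 0, -0.15], [0, 0, 0], 0.07], [[0, 0, -0.182], [0, 0, 0], 0.07]]'
python3 -m creep '[[[-0.0341, 0.0531, 0], [0, 0, 0.6], 0.085], [[-0.0341, 0.0531, 0], [0, 0, 0.6], 0.085], [[-0.0341, 0.0531, 0], [0, 0, 0.6], 0.085], [[-0.0341, 0.0531, 0], [0, 0, 0.6], 0.085], [[-0.0341, 0.0531, 0], [0, 0, 0.6], 0.085]]'
python3 -m creep '[[[0, 0, 0], [0, 0, 0.6], 0.085], [[0, 0, 0], [0, 0, 0.6], 0.085], [[0, 0, 0], [0, 0, 0.6], 0.085], [[0, 0, 0], [0, 0, 0.6], 0.085], [[0, 0, 0], [0, 0, 0.6], 0.085]]'
python3 -m creep '[[[0, 0, 0], [0, 0, 0.497], 0.085], [[0, 0, 0], [0, 0, 0.497], 0.085], [[0, 0, 0], [0, 0, 0.497], 0.085], [[0, 0, 0], [0, 0, 0.497], 0.085], [[0, 0, 0], [0, 0, 0.497], 0.085]]'
python3 -m creep '[[[0, 0, 0], [0, 0, 0], 0.085], [[0, 0, 0], [0, 0, 0], 0.085], [[0, 0, 0], [0, 0, 0], 0.085], [[0, 0, 0], [0, 0, 0], 0.085], [[0, 0, 0], [0, 0, 0], 0.085]]'
python3 - <<'E'
from h import *
go(524.3,0.1,211.1,0)
ci=camera_info("wrist");im=read_camera("wrist")[:,:,::-1].copy();cv2.imwrite("pics/w11.png",im)
quad(im,ci,(18,25,120),(35,90,255),(130,100,360,205),.077,"bus")
quad(im,ci,(60,3,190),(110,40,255),(222,250,370,345),.089,"lorrybox")
quad(im,ci,(18,25,120),(35,90,255),(180,245,240,330),.067,"cab")
quad(im,ci,(60,8,100),(100,40,180),(380,215,445,295),.047,"kiosk")
print((cast(ci,[[145,110],[436,73]],.003)*1000).round(1))
d=cv2.imread("pics/w0.png");s=read_camera("scene")[:,:,::-1][110:410,120:520]
f=lambda i:cv2.resize(i,(395,296),interpolation=cv2.INTER_AREA)
cv2.imwrite("pics/m12.png",np.vstack([np.hstack([f(d),f(im)]),np.hstack([f(s),f(read_camera("side")[:,:,::-1][100:480,180:560])])]))
E
```

```text
time: 39.27
tool_pos: [0.4977, -0.057, 0.0294]
ee_rot: [-0.198, 3.135, -0.0]
wrist_force: [-0.2, 0.8, 0.9]
width: 0.07
finger_force: 0.0
time: 39.68
tool_pos: [0.498, -0.0571, 0.2147]
ee_rot: [-0.198, 3.132, -0.002]
wrist_force: [1.1, 0.3, 1.0]
width: 0.0701
finger_force: 0.0
time: 40.1
tool_pos: [0.5249, 0.0006, 0.2113]
ee_rot: [0.745, 3.052, -0.0]
wrist_force: [-0.7, 0.6, 0.5]
width: 0.0852
finger_force: 0.0
time: 40.52
tool_pos: [0.5247, 0.0001, 0.2113]
ee_rot: [1.615, 2.695, 0.0]
wrist_force: [0.4, -0.0, 1.5]
width: 0.0853
finger_force: 0.0
time: 40.93
tool_pos: [0.5247, 0.0, 0.2113]
ee_rot: [2.224, 2.219, -0.0]
wrist_force: [0.0, 0.0, 0.1]
width: 0.0852
finger_force: 0.0
time: 41.35
tool_pos: [0.5246, 0.0, 0.2113]
ee_rot: [2.221, 2.222, -0.0]
wrist_force: [0.3, 0.0, -0.4]
width: 0.0851
finger_force: 0.0
t 41.35 pos [524.6   0.  211.3] yaw_y 0.04 zaxis [ 0. -0. -1.] q [-0.13  0.05  0.1   1.62 -0.    1.44] w 0.0851
shift [ 0.1 -0.3  0.2] rz 0.0007
bus [475.5  54.4] [ 49.3 148. ] yaw 7.03
lorrybox [511.7 -54.7] [48.7 98.3] yaw 7.26
cab [440.  -60.2] [29.6 49.6] yaw -82.94
kiosk [613.5 -29.6] [43.9 57.9] yaw -82.81
[[376.4  89.9   3. ]
 [632.  120.6   3. ]]
```

View pics/m12.png

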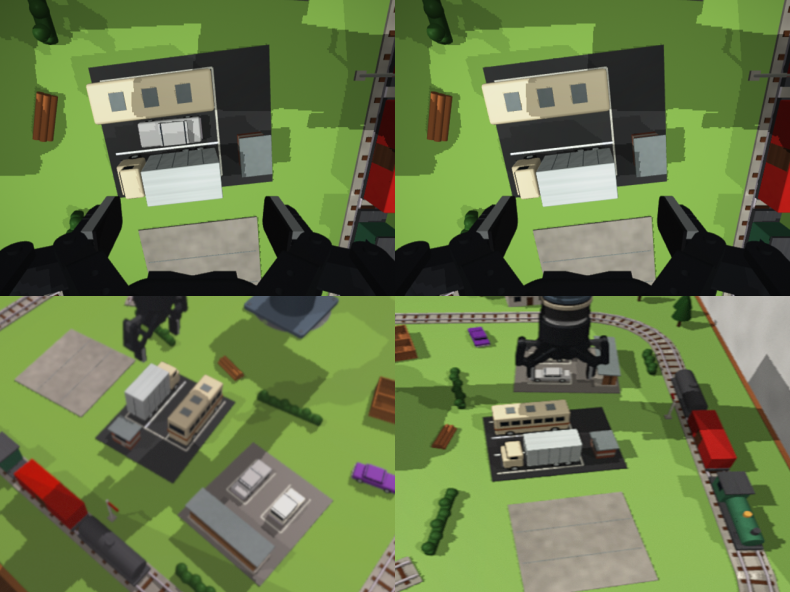

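The before and after views match: bus and lorry are back within about 1 mm and 0.1°, the kiosk has not moved, and the saloon is in the forecourt bay beside the hatchback. I hand the job in.

```bash
python3 -c "from rig import *;print(sign_off())"
```

```text
the job is handed in; nothing more can be done
None
```

Handed in after about 41 s of robot time: the saloon is parked straight in the forecourt bay (about 1 mm off centre), the bus and lorry are back within about 1 mm and 0.1° of where they stood, the kiosk has not moved and the hatchback looked undisturbed. The fingertips proved to sit 20–30 mm behind the reported TCP, not 8 mm ahead as stated, so the first close on the saloon missed above its roof without touching it.

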